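# Unload the drying rack into the transport cassette

### The job

Pull the drying rack's red-knobbed comb bar out to its stop to free the coated glass panes, then slide every pane up out of the rack by its top edge and lower it (never drop it) fully home into an empty slot of the blue cassette. Only when all the panes are home, push the cassette's yellow-knobbed bar fully shut over them. The white desiccant can must also end up standing upright in the cassette's shallow well; keep the panes upright and leave the other things on the counter where they are.

Things in the scene. Friction and masses are not known exactly. Their poses are not given: they have to be found in the camera images.
- drying_rack: Grey drying rack with white grooved ribs, red-knobbed comb bar; fixed. Origin: centre of its underside, on the counter; z up, y along the row, x across it, roughly away from the robot. Base 106 x 214 mm, side walls 76 mm high. 4 upright slots at y = -67.5, -22.5, 22.5, 67.5 mm, slot floor 10 mm up. A pane at home is centred at x 0, z 55, its top edge at z 100 mm, its faces looking along y.
- rack_bar (a joint): Slide of the rack's comb bar along the rack's +y, 0 to 0.025 m. Near 0 (shut) its 4 tabs stand 3 mm over the panes' near top corners and hold them down; at 0.025 (its stop) they stand between the slots, panes free. A spring (up to 1.5 N) draws it home, friction (4 N) holds it where left; 6 N pulls it out. Bar: at x -44 mm, z 102 to 108 mm, 8 mm wide; tabs reach in to x -25 mm.
- rack_knob (a point): Centre of the red knob of the rack's bar: upright round post, 18 mm diameter, 34 mm tall (17 mm below to 17 mm above this point), standing on the bar's +y end; moves with the bar. The 8 mm wide bar runs right below it; the bar's end post, as high as 6 mm above the bar, is 18 mm away (face) towards -y when shut.
- cassette: Blue transport cassette, fixed: a holder shaped and sized just as the drying rack (same frame, slots, walls, bar heights), with a yellow-knobbed comb bar, and a shallow well along its bar side (-x). Origin: centre of the holder's underside; z up, y along the row, roughly towards the robot, so x points roughly to the robot's left and the well lies to the right. Slots start empty; any pane may go in any slot.
- cassette_bar (a joint): Slide of the cassette's comb bar along the cassette's +y, 0 to 0.025 m. 0 = shut: tabs 3 mm over the panes' near top corners, locking them in. It starts open (0.019 to 0.025), tabs between the slots. No spring; friction 3 N. It cannot be shut over a pane that is not fully home. Bar and tabs lie as on the rack.
- cassette_knob (a point): Centre of the yellow knob of the cassette's bar: upright round post, 18 mm diameter, 34 mm tall (17 mm below to 17 mm above this point), standing on the bar's +y end; moves with the bar.
- cassette_well (a point): Centre of the floor of the cassette's well, 105 mm towards -x from the cassette's origin, 5 mm above the counter; axes as the cassette's. Floor 104 mm (x) by 172 mm (y), with a rim 14 mm above the counter on its three outer sides; the holder's wall bounds the fourth.
- cassette_slot_1 (a point): Where the centre of a pane lies when fully home in this cassette slot; axes as the cassette's. The slot: grooves in both side walls, 11 mm wide (y) for the 8 mm pane, 73 mm long (x) for its 70 mm width; rounded lead-in mouth from 3 to 21 mm above this point; floor 45 mm below it. The middle between the walls is open for fingers.
- cassette_slot_2 (a point): Where the centre of a pane lies when fully home in this cassette slot; axes as the cassette's. The slot: grooves in both side walls, 11 mm wide (y) for the 8 mm pane, 73 mm long (x) for its 70 mm width; rounded lead-in mouth from 3 to 21 mm above this point; floor 45 mm below it. The middle between the walls is open for fingers.
- cassette_slot_3 (a point): Where the centre of a pane lies when fully home in this cassette slot; axes as the cassette's. The slot: grooves in both side walls, 11 mm wide (y) for the 8 mm pane, 73 mm long (x) for its 70 mm width; rounded lead-in mouth from 3 to 21 mm above this point; floor 45 mm below it. The middle between the walls is open for fingers.
- cassette_slot_4 (a point): Where the centre of a pane lies when fully home in this cassette slot; axes as the cassette's. The slot: grooves in both side walls, 11 mm wide (y) for the 8 mm pane, 73 mm long (x) for its 70 mm width; rounded lead-in mouth from 3 to 21 mm above this point; floor 45 mm below it. The middle between the walls is open for fingers.
- pane_1_mid (a point): Centre of a coated glass pane: flat slab 70 mm wide (own x), 8 mm thick (own y), 90 mm tall (own z, up), 120 g, clear green glass with an orange coated field; the top 26 mm is bare. It starts upright, fully home in one of the drying rack's slots; its free top edge can be pinched across the 8 mm from above. May be absent.
- pane_2_mid (a point): Centre of a coated glass pane: flat slab 70 mm wide (own x), 8 mm thick (own y), 90 mm tall (own z, up), 120 g, clear green glass with an orange coated field; the top 26 mm is bare. It starts upright, fully home in one of the drying rack's slots; its free top edge can be pinched across the 8 mm from above. May be absent.
- pane_3_mid (a point): Centre of a coated glass pane: flat slab 70 mm wide (own x), 8 mm thick (own y), 90 mm tall (own z, up), 120 g, clear green glass with an orange coated field; the top 26 mm is bare. It starts upright, fully home in one of the drying rack's slots; its free top edge can be pinched across the 8 mm from above. May be absent.
- pane_4_mid (a point): Centre of a coated glass pane: flat slab 70 mm wide (own x), 8 mm thick (own y), 90 mm tall (own z, up), 120 g, clear green glass with an orange coated field; the top 26 mm is bare. It starts upright, fully home in one of the drying rack's slots; its free top edge can be pinched across the 8 mm from above. May be absent.
- white_can_mid (a point): Centre (half-way up) of the white desiccant can: round, flat, 44 mm in diameter, 30 mm tall, 50 g, blue band, small dark vent holes in its top; it starts upright on the counter behind the drying rack, between a fixed hot plate (87 mm high, to the left) and the tall tube stand (to the right). It may get knocked aside.
- tube_rack: Fixed wire stand full of test tubes, tall and solid: 78 mm (own x) by 186 mm (own y), 224 mm high. Origin: centre of its underside. It stands between the drying rack and the cassette, a little farther from the robot: carry things round in front of it (nearer the robot) or high over it.
- eraser: Bystander: blue and white eraser block, 19 x 42 x 12 mm. Origin: centre of its underside.
- steel_tweezers: Bystander: steel tweezers, 126 mm long, lying flat near the counter's front edge. Origin: centre of its underside.
- cylinder_glass: Bystander: glass measuring cylinder, 60 mm foot, 202 mm tall. Origin: centre of its underside.
- glass_beaker: Bystander: glass beaker, 83 mm across, 113 mm tall. Origin: centre of its underside.
- blue_box: Bystander: small dark blue plastic case, 58 x 96 x 63 mm. Origin: centre of its underside.

How it is judged:
On the way, in this order (a step that is already met when the one before it is completed fails the run):
1. the drying rack's bar is pulled out to its stop (value of joint rack_bar above 0.0215 m), for 0.2 s.
2. every pane stands fully home in the cassette, its bar still open (z of pane_1_mid in the frame of cassette between 0.05 and 0.0585 m and x of pane_1_mid in the frame of cassette between -0.006 and 0.006 m and y of pane_1_mid in the frame of cassette between -0.08 and 0.08 m and angle between each of pane_1_mid, pane_2_mid, pane_3_mid, pane_4_mid's own z axis and vertical below 0.06 rad and linear speed of each of pane_1, pane_2, pane_3, pane_4 below 0.03 m/s and z of pane_2_mid in the frame of cassette between 0.05 and 0.0585 m and x of pane_2_mid in the frame of cassette between -0.006 and 0.006 m and y of pane_2_mid in the frame of cassette between -0.08 and 0.08 m and z of pane_3_mid in the frame of cassette between 0.05 and 0.0585 m and x of pane_3_mid in the frame of cassette between -0.006 and 0.006 m and y of pane_3_mid in the frame of cassette between -0.08 and 0.08 m and z of pane_4_mid in the frame of cassette between 0.05 and 0.0585 m and x of pane_4_mid in the frame of cassette between -0.006 and 0.006 m and y of pane_4_mid in the frame of cassette between -0.08 and 0.08 m and value of joint cassette_bar above 0.012 m), for 0.2 s.
3. the cassette's bar is pushed shut over the panes (z of pane_1_mid in the frame of cassette between 0.05 and 0.0585 m and x of pane_1_mid in the frame of cassette between -0.006 and 0.006 m and y of pane_1_mid in the frame of cassette between -0.08 and 0.08 m and angle between each of pane_1_mid, pane_2_mid, pane_3_mid, pane_4_mid's own z axis and vertical below 0.06 rad and linear speed of each of pane_1, pane_2, pane_3, pane_4 below 0.03 m/s and z of pane_2_mid in the frame of cassette between 0.05 and 0.0585 m and x of pane_2_mid in the frame of cassette between -0.006 and 0.006 m and y of pane_2_mid in the frame of cassette between -0.08 and 0.08 m and z of pane_3_mid in the frame of cassette between 0.05 and 0.0585 m and x of pane_3_mid in the frame of cassette between -0.006 and 0.006 m and y of pane_3_mid in the frame of cassette between -0.08 and 0.08 m and z of pane_4_mid in the frame of cassette between 0.05 and 0.0585 m and x of pane_4_mid in the frame of cassette between -0.006 and 0.006 m and y of pane_4_mid in the frame of cassette between -0.08 and 0.08 m and value of joint cassette_bar below 0.004 m), for 0.2 s.
At the end, for the whole second after the job is handed in: Every pane present stands upright (within 0.06 rad) in a slot of the cassette, its centre within 3.5 mm of the fully home height, at rest; the cassette's bar is within 4 mm of shut; the white can stands upright (within 0.1 rad) on the floor of the cassette's well, at rest (all of step 3 and x of white_can_mid in the frame of cassette between -0.15 and -0.055 m and y of white_can_mid in the frame of cassette between -0.083 and 0.083 m and z of white_can_mid in the frame of cassette between 0.013 and 0.028 m and angle between white_can_mid's own z axis and vertical below 0.1 rad and linear speed of white_can below 0.03 m/s); the robot touches nothing.
It fails at once if a pane is tipped over (more than 0.6 rad) (angle between any of pane_1_mid, pane_2_mid, pane_3_mid, pane_4_mid's own z axis and vertical above 0.6 rad).
It fails at once if a pane is dropped into the cassette (faster than 0.5 m/s within the slot) ((z of pane_1_mid in the frame of cassette between 0.057 and 0.11 m and x of pane_1_mid in the frame of cassette between -0.03 and 0.03 m and y of pane_1_mid in the frame of cassette between -0.09 and 0.09 m and linear speed of pane_1 above 0.5 m/s) or (z of pane_2_mid in the frame of cassette between 0.057 and 0.11 m and x of pane_2_mid in the frame of cassette between -0.03 and 0.03 m and y of pane_2_mid in the frame of cassette between -0.09 and 0.09 m and linear speed of pane_2 above 0.5 m/s) or (z of pane_3_mid in the frame of cassette between 0.057 and 0.11 m and x of pane_3_mid in the frame of cassette between -0.03 and 0.03 m and y of pane_3_mid in the frame of cassette between -0.09 and 0.09 m and linear speed of pane_3 above 0.5 m/s) or (z of pane_4_mid in the frame of cassette between 0.057 and 0.11 m and x of pane_4_mid in the frame of cassette between -0.03 and 0.03 m and y of pane_4_mid in the frame of cassette between -0.09 and 0.09 m and linear speed of pane_4 above 0.5 m/s)).
It fails at once if another thing on the counter is moved more than 3 cm (distance of any of eraser, steel_tweezers, cylinder_glass, glass_beaker, blue_box from where it was at the start of the episode above 0.03 m).
Of pane_1, pane_2, pane_3, pane_4 only 2 to 4 are there at a start; the rules pass over those that are not, and their reading is None.
At some moment in a run one of white_can may be knocked a few centimetres aside while the robot is not near it.
It also fails if it takes over 210 s, if anything falls off the work surface, if the arm or the gripper's body presses on something with over 40 N, if the wrist force passes 120 N, or if a joint passes its speed limit or range.

### The arm

A 6-joint arm with a two-finger parallel gripper is mounted at the origin on a cart in front of the work surface, level with it; the furniture and walls round the work are solid. World frame = base frame: x ahead of the robot, y to its left, z up, the work surface at z = 0. Lengths are in m, angles in rad, forces in N, time in s.
With the tool pointing down it reaches from about 0.35 to 0.85 m from the base axis. Payload 8.1 kg.
Tool frame: the origin (TCP) lies midway between the tips of the shut fingers; the grasp point (between the pads) lies 19 mm behind it (robot.grip_point_offset is the distance from the TCP to the grasp point, in m); z points along the fingers, y is the line along which they close (so a half turn about z gives the same grasp; the last joint's range is limited). The gripper opens to 93 mm and grips with 3 to 60 N. Pads are 15 mm wide; open, the fingers measure 128 mm over their backs; the gripper's body (75 mm by 188 mm) begins 65 mm behind the grasp point.
Start: joints at [1.233, 0.13, 1.488, -0, 1.523, -0.085], TCP at [0.15, 0.581, 0.219] pointing down, gripper open.
Joint ranges: [-2.96, 2.96], [-0.89, 2.26], [0.02, 2.5], [-1.34, 4.48], [0, 2.73], [-2.66, 2.66]. Speed limits (rad/s): [2.39, 2.39, 2.79, 3.14, 3.14, 3.14].

### API

Orientations are given as a rotation vector (axis times angle).
In Python, from plant import robot, read_camera, job gives the robot as it stands.
- The arm moves only by the shell command python3 -m inch 'ROWS' [FORCE]. ROWS is JSON, one flat list of numbers, 5 for each row, row after row: the shift along the world's x, y, z in mm, then the turn about the world's z in degrees, then the opening in per cent of the stroke, from 0 (shut) to 100 (fully open). In form: [dx, dy, dz, yaw, hand, dx, dy, dz, yaw, hand, ...]. A call has 1 to 10 rows; each row is the pose to reach, as a shift and turn from the pose commanded when the call began; what a row does not reach only later rows make up. A row lasts 1/12 s, in which the tool goes at most 41.7 mm and 7.16 degrees, less where a joint would pass 70% of its speed; a pose out of reach is approached as far as the arm can. A call with a gripper value outside its range is refused whole. The fingers move at their own pace and stop on an object; FORCE is the grip in N (left out, the last holds). Time passes only in rows, so rows that repeat a pose let the fingers close. It gives the time, the measured TCP pose, the force, the opening and the grip force at its end, in the units of the state.
- robot.read_state(): the state, without advancing time (a new reading comes with each control period).
- read_camera(name): name is "scene" or "top" or "wrist"; returns a dict with "image" (480x640x3 uint8, blue, green, red), "K" (3x3 intrinsics, pixels), "extrinsics" (4x4, takes a point from world to camera coordinates); the wrist camera has in their place "mount" (4x4, takes a point from camera to tool coordinates, whose origin is the TCP and whose axes are the flange's). Camera axes: x right, y down, z forward; pixel columns grow to the right and rows downward; lengths in m; the calibration is good to about 2 mm. A picture is of the moment at which its call begins: read the wrist's pose just before it. There is no depth.
- job.close_job(): hands the job in; it is judged then, once.
The state is a dict: "t": time; "q": joint angles; "dq": joint speeds; "joint_torque": joint torques, N m; "tool_pos": TCP position; "orientation": TCP orientation; "force": force on the tool from outside, world axes, zero at the start; "wrist_torque": the same for the moment, N m; "opening": finger opening in m; "gripper_force": force on a finger pad.
Only numpy, scipy, OpenCV 4.12 (cv2) and the standard library are available. Lean on these libraries where they do the work, as an engineer would, in place of code of your own. Each camera call takes 0.05 s, during which the arm holds its last target. There are 200 camera calls.

## Working session

There is one attempt and no reset: what is moved stays moved. The work goes in short steps, Python scripts to look and compute and a shell command to move; the robot and the scene stay as the last step left them, time stands still between calls to the robot, and variables do not carry over. Pictures are saved under pics/ and viewed, at most 14 in all, crops included, and the job is handed in when it is done.

```bash
ls; mkdir -p pics; python3 - <<'E'
from plant import robot, read_camera
import cv2,numpy as np
print(robot.read_state())
for n in("scene","top"):
    c=read_camera(n);cv2.imwrite(f"pics/{n}0.png",c["image"]);print(n,c["K"],np.round(c["extrinsics"],4))
E
```

```text
pics
{'t': 0.0, 'q': array([ 1.23258925e+00,  1.31159905e-01,  1.48927226e+00,  2.44041204e-06,
        1.52298623e+00, -8.53972194e-02]), 'dq': array([ 0.00146746, -0.00015947, -0.00062396,  0.0003802 ,  0.00147951,
       -0.00077557]), 'joint_torque': array([-8.71763461e-07, -5.59813285e+01, -4.91774011e+01,  7.68032460e-02,
        3.52763711e-02, -1.29236601e-04]), 'tool_pos': array([0.14986336, 0.58040037, 0.21759205]), 'orientation': array([-3.96007463e-01, -3.11614317e+00,  2.80263101e-03]), 'force': array([ 0.31505369, -0.55578571, -0.07175621]), 'wrist_torque': array([-0.0286189 , -0.03795824, -0.02066603]), 'gripper_force': 0.0, 'opening': 0.0930618568168719}
scene [[491.13722729   0.         318.97784021]
 [  0.         491.13722729 238.59190005]
 [  0.           0.           1.        ]] [[-0.8864 -0.463   0.0048  0.4727]
 [-0.4124  0.7848 -0.4626  0.3602]
 [ 0.2104 -0.412  -0.8866  1.305 ]
 [ 0.      0.      0.      1.    ]]
top [[497.28236884   0.         323.37785123]
 [  0.         497.28236884 237.30649183]
 [  0.           0.           1.        ]] [[-0.022  -0.9997  0.0096 -0.1058]
 [-0.9962  0.0211 -0.084   0.6204]
 [ 0.0838 -0.0114 -0.9964  1.4895]
 [ 0.      0.      0.      1.    ]]
```

View pics/top0.png

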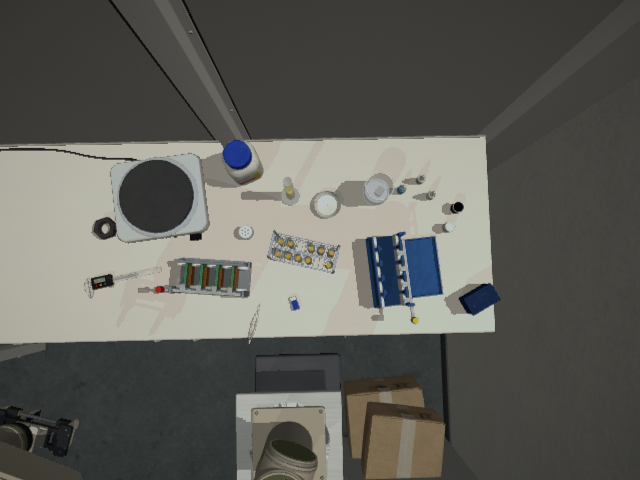

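View pics/scene0.png

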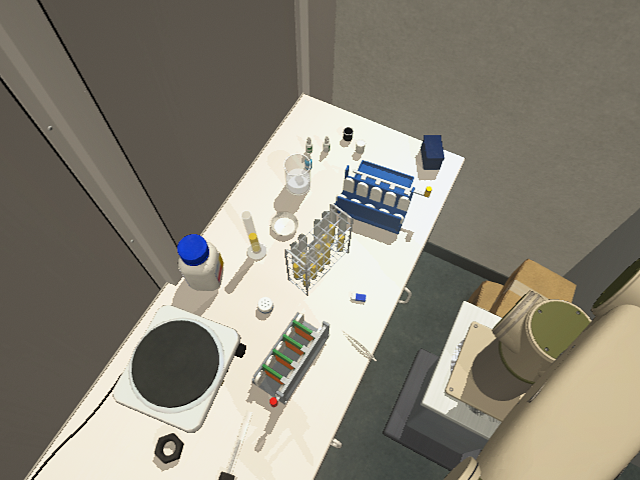

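The top view shows the rack at about (210,277) with its red knob at (160,289), the cassette at about (390,270) with its yellow knob at (415,320), and the can at (245,232). I'll enlarge both for measuring.

```bash
python3 - <<'E'
import cv2,numpy as np
i=cv2.imread("pics/top0.png")
a=cv2.resize(i[220:310,135:270],None,fx=5.9,fy=5.9,interpolation=cv2.INTER_CUBIC)[:,:796]
cv2.imwrite("pics/rk.png",a)
b=cv2.resize(i[220:330,355:455],None,fx=5.4,fy=5.4,interpolation=cv2.INTER_CUBIC)
cv2.imwrite("pics/cs.png",b);print(a.shape,b.shape)
E
```

```text
(531, 796, 3) (594, 540, 3)
```

View pics/rk.png

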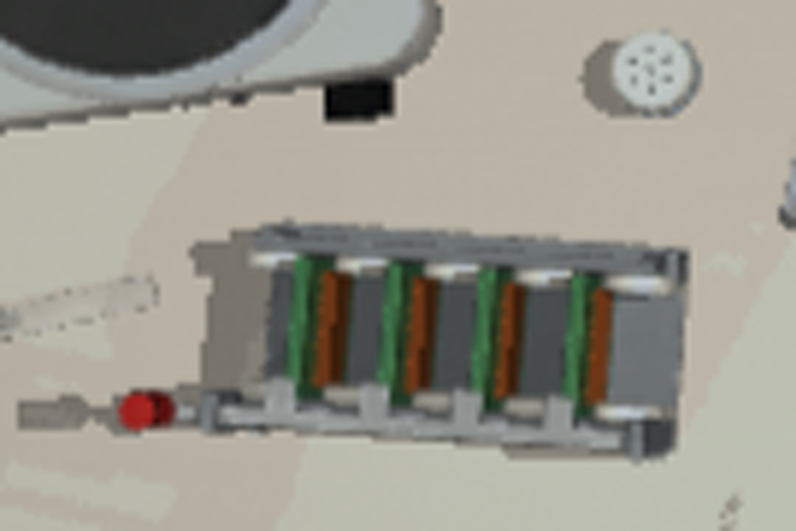

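View pics/cs.png

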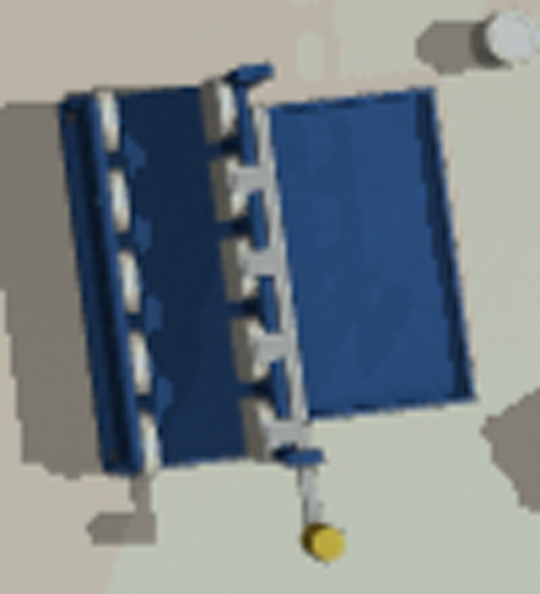

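The crops show four panes (green top edges at crop x≈300, 395, 485, 578), a shut rack bar, an open cassette bar and the can at crop (653,72). Next come rough world poses.

```bash
cat > h.py <<'E'
import numpy as np,cv2
from scipy.spatial.transform import Rotation as R
from plant import robot, read_camera
def ray(c,uv,z):
    E=c["extrinsics"];Rm=E[:3,:3];C=-Rm.T@E[:3,3]
    d=Rm.T@np.linalg.inv(c["K"])@np.array([uv[0],uv[1],1.]);return C+d*(z-C[2])/d[2]
def proj(c,P):
    E=c["extrinsics"];p=(E[:3,:3]@np.atleast_2d(P).T).T+E[:3,3];p=(c["K"]@p.T).T;return p[:,:2]/p[:,2:]
def wrist():
    s=robot.read_state();c=read_camera("wrist");T=np.eye(4);T[:3,:3]=R.from_rotvec(s["orientation"]).as_matrix();T[:3,3]=s["tool_pos"]
    c["extrinsics"]=np.linalg.inv(T@c["mount"]);return c
def yaw():
    m=R.from_rotvec(robot.read_state()["orientation"]).as_matrix();return np.degrees(np.arctan2(m[1,1],m[0,1]))
def frame(o,a,L):  # yaw a(rad) of +x
    L=np.atleast_2d(L);return np.c_[o[0]+L[:,0]*np.cos(a)-L[:,1]*np.sin(a),o[1]+L[:,0]*np.sin(a)+L[:,1]*np.cos(a),L[:,2]]
E
python3 - <<'E'
from h import *
c=read_camera("top")
r=lambda x,y:(135+x/5.9,220+y/5.9); k=lambda x,y:(355+x/5.4,220+y/5.4)
for n,p,z in [("rknob",r(142,410),.122),("pane1top near",r(297,400),.1),("pane1 far",r(305,258),.1),("pane4 far",r(583,268),.1),("pane4near",r(573,402),.1),
 ("wall far L",r(258,236),.076),("wall far R",r(685,262),.076),("can",r(653,70),.03),
 ("cknob",k(325,541),.122),("cwall TL",k(62,97),.076),("cwall BL",k(108,474),.076),("well TR",k(432,90),.014),("well BR",k(475,398),.014),("tab1",k(255,180),.108),("tab4",k(290,435),.108)]:
    print(n,np.round(ray(c,p,z)*1000,0))
print(c["extrinsics"][:3,:3].T@-c["extrinsics"][:3,3],yaw(),read_camera("wrist")["mount"])
E
```

```text
rknob [472. 349. 122.]
pane1top near [475. 281. 100.]
pane1 far [544. 277. 100.]
pane4 far [536. 141. 100.]
pane4near [471. 147. 100.]
wall far L [556. 307.  76.]
wall far R [539.  95.  76.]
can [639. 117.  30.]
cknob [ 370. -372.  122.]
cwall TL [ 609. -246.   76.]
cwall BL [ 404. -265.   76.]
well TR [ 614. -463.   14.]
well BR [ 439. -480.   14.]
tab1 [ 560. -344.  108.]
tab4 [ 425. -358.  108.]
[ 0.4909469  -0.10196411  1.53733473] 75.51570643893557 [[-5.49911735e-05 -9.62868605e-01 -2.69970453e-01  7.44483567e-02]
 [ 9.99999563e-01  1.98945594e-04 -9.13246667e-04 -3.60000005e-05]
 [ 9.33045977e-04 -2.69970385e-01  9.62868174e-01 -1.67079475e-01]
 [ 0.00000000e+00  0.00000000e+00  0.00000000e+00  1.00000000e+00]]
```

```bash
python3 -m inch '[175,-180,30,5,100,175,-180,30,5,100,175,-180,30,5,100,175,-180,30,5,100,175,-180,30,5,100,175,-180,30,5,100,175,-180,30,5,100]'
python3 -m inch '[165,-185,0,5.5,100,165,-185,0,5.5,100,165,-185,0,5.5,100,165,-185,0,5.5,100,165,-185,0,5.5,100,165,-185,0,5.5,100,165,-185,0,5.5,100,165,-185,0,5.5,100,165,-185,0,5.5,100]'
python3 - <<'E'
from h import *
c=wrist();cv2.imwrite("pics/w1.png",c["image"]);print(c["K"],yaw())
np.savez("w1.npz",K=c["K"],extrinsics=c["extrinsics"])
E
```

```text
t: 0.78
tool_pos: [0.3295, 0.3968, 0.2497]
orientation: [0.267, 3.127, -0.001]
force: [-0.3, 1.0, -0.4]
opening: 0.093
gripper_force: 0.0
t: 1.53
tool_pos: [0.4896, 0.2164, 0.2483]
orientation: [-0.11, -3.139, -0.001]
force: [-0.4, -0.5, -0.4]
opening: 0.0931
gripper_force: 0.0
[[383.92705122   0.         315.8902076 ]
 [  0.         383.92705122 234.83127665]
 [  0.           0.           1.        ]] 86.0541842623993
```

View pics/w1.png

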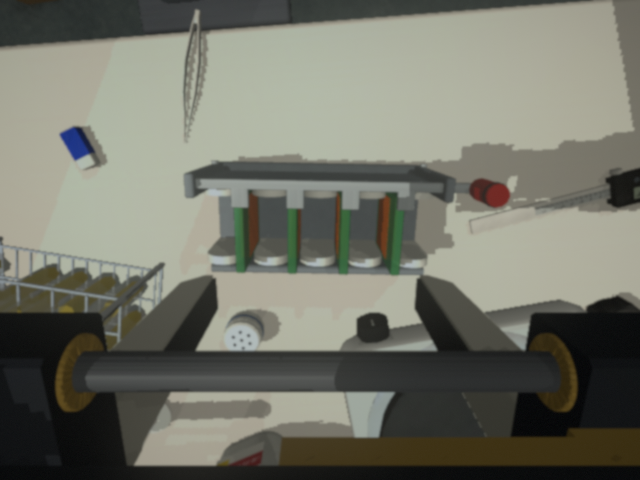

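The wrist picture shows the four pane tops at columns ≈241, 293, 345 and 396, rows 200–272. The red knob is at (489,192). I'll fit the rack model to the green outer edges.

```bash
cat > fit.py <<'E'
from h import *
from scipy.optimize import least_squares
def fitrack(img,c,o=(.507,.211),a=-.07):
    hsv=cv2.cvtColor(img,cv2.COLOR_BGR2HSV);g=(((hsv[...,0]>45)&(hsv[...,0]<85)&(hsv[...,1]>90))*255).astype(np.uint8)
    n,l,st,ce=cv2.connectedComponentsWithStats(g)
    ids=[i for i in range(1,n) if st[i,4]>200];ids.sort(key=lambda i:ce[i,0]);print(st[ids])
    obs=[]
    for i in ids:
        m=l==i;x,y,w,h,_=st[i];rows=range(y+int(.25*h),y+int(.85*h))
        side=0 if x+w/2<c["K"][0,2] else 1
        px=[(np.where(m[r])[0][0] if side==0 else np.where(m[r])[0][-1]+1) for r in rows]
        f=np.polyfit(list(rows),px,1);obs.append((side,f,rows[0],rows[-1],y+h))
    c0=c
    def res(p):
        out=[]
        for k,(side,f,r0,r1,bot) in enumerate(obs):
            yl=-.0675+.045*k+(-.004 if side==0 else .004)
            P=proj(c0,frame(p[:2],p[2],[[.03,yl,.1],[-.02,yl,.1],[.035,-.0675+.045*k,.1]]))
            out+=[P[0,0]-(np.polyval(f,P[0,1])),P[1,0]-np.polyval(f,P[1,1]),P[2,1]-bot]
        return out
    s=least_squares(res,[o[0],o[1],a]);print("rack",s.x,np.degrees(s.x[2]),np.round(s.fun,1));return s.x
E
python3 - <<'E'
from fit import *
img=cv2.imread("pics/w1.png");c=dict(np.load("w1.npz"))
x=fitrack(img,c)
hsv=cv2.cvtColor(img,cv2.COLOR_BGR2HSV)
m=(((hsv[...,0]<8)|(hsv[...,0]>172))&(hsv[...,1]>150)).astype(np.uint8);m[:150]=0;m[230:]=0;m[:,:440]=0
print(cv2.moments(m,True)["m10"]/m.sum(),cv2.moments(m,True)["m01"]/m.sum(),cv2.boundingRect(m))
# knob prediction: x -44, y?; z top 0.122
for yl in(.13,.14,.15): print(yl,proj(c,frame(x[:2],x[2],[[-.044,yl,.108],[-.044,yl,.142]])).round(1).tolist())
print(np.round(proj(c,frame(x[:2],x[2],[[.053,-.107,.076],[.053,.107,.076],[-.044,-.1,.108]])),1))
o=cv2.resize(img[140:300,180:520],None,fx=2.3,fy=2.3,interpolation=cv2.INTER_CUBIC)
for k in range(4):
    P=proj(c,frame(x[:2],x[2],[[s*.035,-.0675+.045*k+t*.004,.1] for s,t in((1,1),(1,-1),(-1,-1),(-1,1))]))
    cv2.polylines(o,[((P-[180,140])*2.3).astype(int)],True,(0,0,255),1)
cv2.imwrite("pics/w1o.png",o)
E
```

```text
[[235 209  10  62 485]
 [288 210   9  62 516]
 [338 210  12  63 538]
 [389 203  15  71 654]]
rack [ 0.50278737  0.21744436 -0.08970409] -5.139666036206669 [-1.  -1.4  0.1 -1.9  0.3  0.   1.3  0.7 -0.   1.3  0.5 -0.1]
495.06617647058823 194.7671568627451 (474, 184, 35, 22)
0.13 [[481.7, 187.0], [501.4, 194.0]]
0.14 [[494.1, 187.2], [515.3, 194.3]]
0.15 [[506.5, 187.4], [529.2, 194.5]]
[[204.5 279. ]
 [429.8 283.1]
 [195.  181.4]]
```

View pics/w1o.png

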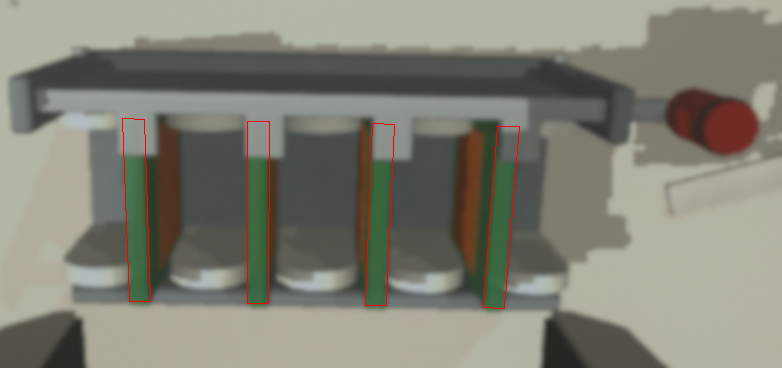

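The red outlines sit on the pane tops to within about 1 px, so the rack is at (502.8, 217.4) mm with a yaw of -5.1°. The knob top in the crop at (730,127) puts the knob near (470.5, 348). I'll grip it across the rack's x.

```bash
python3 -m inch '[-19.5,132,0,-60,50,-19.5,132,0,-60,50,-19.5,132,0,-60,50,-19.5,132,0,-60,50,-19.5,132,0,-60,50,-19.5,132,0,-60,50,-19.5,132,0,-60,50,-19.5,132,0,-60,50,-19.5,132,0,-60,50]' 30
python3 -m inch '[0,0,-40,-31,50,0,0,-70,-31,50,0,0,-90,-31,50,0,0,-90,-31,50,0,0,-90,-31,50,0,0,-136,-31,50,0,0,-136,-31,50,0,0,-136,-31,50]'
python3 - <<'E'
from h import *
print(yaw(),robot.read_state()["force"])
c=wrist();cv2.imwrite("pics/w2.png",c["image"])
E
```

```text
t: 2.33
tool_pos: [0.4689, 0.3498, 0.2487]
orientation: [-1.669, -2.661, -0.0]
force: [-0.0, 1.2, -1.1]
opening: 0.0469
gripper_force: 0.0
t: 3.0
tool_pos: [0.467, 0.3479, 0.1097]
orientation: [-2.312, -2.125, 0.01]
force: [-0.6, 0.5, 0.1]
opening: 0.0463
gripper_force: 0.0
-4.836445546383795 [-0.60888268  0.48879458  0.12292701]
```

View pics/w2.png

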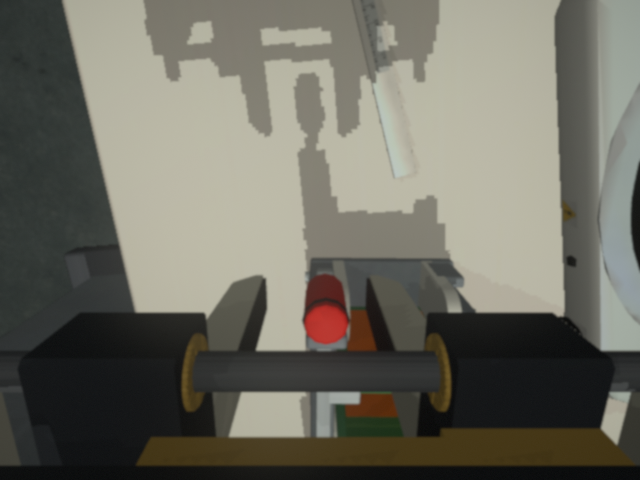

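The red knob is at (327,320), between the fingers and about 4 mm right of centre, as predicted. Next I grip it and pull along the rack's +y.

```bash
python3 -m inch '[0,0,0,0,10,0,0,0,0,10,0,0,0,0,10,0,0,0,0,10]' 30
python3 -m inch '[0.5,5,0,0,10,1,10,0,0,10,1.5,16,0,0,10,2,22,0,0,10,2.5,27,0,0,10,2.5,28,0,0,10,2.5,28,0,0,10,2.5,28,0,0,10]'
```

```text
t: 3.38
tool_pos: [0.4713, 0.3484, 0.1141]
orientation: [2.316, 2.122, 0.003]
force: [0.6, 0.2, 1.0]
opening: 0.0247
gripper_force: 0.0
t: 4.05
tool_pos: [0.4734, 0.3748, 0.1134]
orientation: [2.315, 2.121, -0.003]
force: [-2.2, -10.1, 8.2]
opening: 0.0172
gripper_force: 30.0
```

```bash
python3 -m inch '[0,2,0,0,10,0.5,4,0,0,10,0.5,4,0,0,10,0.5,4,0,0,10]'
python3 -m inch '[0,0,0,0,50,0,0,0,0,50,0,0,0,0,50,0,0,0,0,50]'
python3 -m inch '[0,0,60,0,50,0,0,140,0,50,0,0,140,0,50,0,0,140,0,50,0,0,140,0,50]'
python3 - <<'E'
from h import *
c=read_camera("top");i=c["image"];cv2.imwrite("pics/t2.png",i)
hsv=cv2.cvtColor(i,cv2.COLOR_BGR2HSV);m=(((hsv[...,0]<8)|(hsv[...,0]>172))&(hsv[...,1]>150)).astype(np.uint8);m[:270]=0;m[300:]=0;m[:,:135]=0;m[:,200:]=0
M=cv2.moments(m,True);print(M["m00"],M["m10"]/M["m00"],M["m01"]/M["m00"])
i=cv2.imread("pics/top0.png");hsv=cv2.cvtColor(i,cv2.COLOR_BGR2HSV);m=(((hsv[...,0]<8)|(hsv[...,0]>172))&(hsv[...,1]>150)).astype(np.uint8);m[:270]=0;m[300:]=0;m[:,:135]=0;m[:,200:]=0
M=cv2.moments(m,True);print(M["m00"],M["m10"]/M["m00"],M["m01"]/M["m00"])
E
```

```text
t: 4.38
tool_pos: [0.4735, 0.376, 0.1129]
orientation: [2.314, 2.118, -0.01]
force: [-5.2, -22.4, 13.2]
opening: 0.0174
gripper_force: 30.0
t: 4.72
tool_pos: [0.4735, 0.3805, 0.1126]
orientation: [-2.315, -2.123, -0.001]
force: [-0.4, 0.0, 1.1]
opening: 0.0393
gripper_force: 0.0
t: 5.13
tool_pos: [0.4758, 0.3821, 0.2596]
orientation: [2.314, 2.123, 0.017]
force: [0.5, 0.4, 0.3]
opening: 0.0463
gripper_force: 0.0
40.0 151.45 288.375
41.0 159.1219512195122 289.1463414634146
```

```bash
python3 -m inch '[16.5,-164,-3,60,100,16.5,-164,-3,60,100,16.5,-164,-3,60,100,16.5,-164,-3,60,100,16.5,-164,-3,60,100,16.5,-164,-3,60,100,16.5,-164,-3,60,100,16.5,-164,-3,60,100,16.5,-164,-3,60,100]'
python3 -m inch '[0,0,0,29.8,100,0,0,0,29.8,100,0,0,0,29.8,100,0,0,0,29.8,100,0,0,0,29.8,100,0,0,0,29.8,100,0,0,0,29.8,100]'
python3 - <<'E'
from fit import *
c=wrist();i=c["image"];print(yaw());x=fitrack(i,c)
o=cv2.resize(i[140:300,180:520],None,fx=2.3,fy=2.3,interpolation=cv2.INTER_CUBIC);cv2.imwrite("pics/w3.png",o)
for z in(.108,.142):print(proj(c,frame(x[:2],x[2],[[-.044,.127+.0,z],[-.044,.152,z]])).round(1).tolist())
E
```

```text
t: 5.93
tool_pos: [0.4891, 0.2156, 0.2471]
orientation: [-0.933, -2.997, 0.003]
force: [-0.4, -0.8, -0.3]
opening: 0.0927
gripper_force: 0.0
t: 6.52
tool_pos: [0.4895, 0.2159, 0.2484]
orientation: [-0.148, -3.136, 0.001]
force: [-0.7, 0.5, 0.0]
opening: 0.0929
gripper_force: 0.0
84.62635766072505
[[235 196  12  77 609]
 [288 195  11  78 658]
 [340 195  11  78 683]
 [390 195  15  77 791]]
rack [ 0.50293274  0.21738805 -0.08942068] -5.123427797748809 [-1.1 -1.1  0.  -1.3 -0.5 -0.2  1.4  0.5 -0.4  1.4  0.5  0.4]
[[478.2, 183.3], [509.5, 183.2]]
[[497.5, 189.9], [532.4, 189.8]]
```

View pics/w3.png

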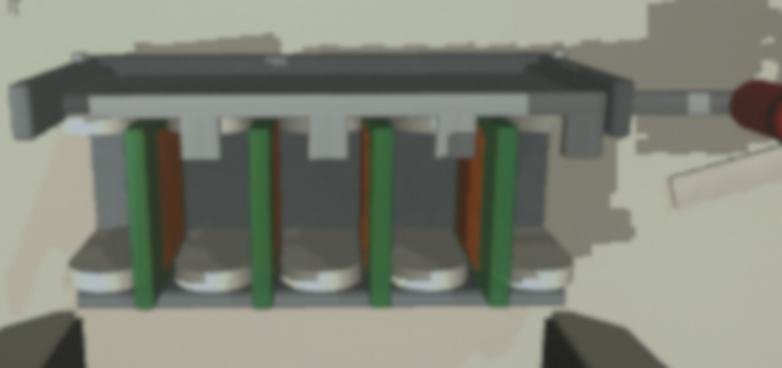

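The bar's tabs now stand between the panes (crop columns 200, 328, 455, 582), so the panes are free. Next I work out where the tube stand is and where the moves should go.

```bash
python3 - <<'E'
from h import *
c=read_camera("top")
for p in((273,232),(340,247),(335,273),(268,258)): print("tube",p,ray(c,p,.224).round(3))
o=(.5029,.2174);a=-.0896
for k in range(4): print("slot",k,frame(o,a,[[0,-.0675+.045*k,0.1]]).round(4))
print("body slot0",frame(o,a,[[.0375,-.0675-.094,0],[-.0375,-.0675-.094,0]]).round(3))
E
```

```text
tube (273, 232) [0.618 0.016 0.224]
tube (340, 247) [ 0.575 -0.16   0.224]
tube (335, 273) [ 0.506 -0.146  0.224]
tube (268, 258) [0.55  0.03  0.224]
slot 0 [[0.4969 0.1502 0.1   ]]
slot 1 [[0.5009 0.195  0.1   ]]
slot 2 [[0.5049 0.2398 0.1   ]]
slot 3 [[0.5089 0.2846 0.1   ]]
body slot0 [[0.526 0.053 0.   ]
 [0.451 0.06  0.   ]]
```

```bash
python3 -m inch '[-60,-260,50,-60,100,-60,-260,50,-60,100,-60,-260,50,-60,100,-60,-260,50,-60,100,-60,-260,50,-60,100,-60,-260,50,-60,100,-60,-260,50,-60,100,-60,-260,50,-60,100,-60,-260,50,-60,100]'
python3 -m inch '[80,-256,-20,-19.5,40,80,-256,-20,-19.5,40,80,-256,-20,-19.5,40,80,-256,-20,-19.5,40,80,-256,-20,-19.5,40,80,-256,-20,-19.5,40,80,-256,-20,-19.5,40,80,-256,-20,-19.5,40,80,-256,-20,-19.5,40,80,-256,-20,-19.5,40]'
python3 - <<'E'
from h import *
c=wrist();cv2.imwrite("pics/c1.png",c["image"]);print(yaw());np.savez("c1.npz",K=c["K"],extrinsics=c["extrinsics"])
o=(.512,-.308);a=np.radians(95.3);i=c["image"].copy()
def box(P,col): cv2.polylines(i,[proj(c,frame(o,a,P)).astype(int)],True,col,1)
box([[.053,-.107,.076],[.053,.107,.076],[-.053,.107,.076],[-.053,-.107,.076]],(0,0,255))
for k in range(4):
    y=-.0675+.045*k
    box([[.0365,y-.0055,.076],[.0365,y+.0055,.076],[-.0365,y+.0055,.076],[-.0365,y-.0055,.076]],(0,255,0))
cv2.imwrite("pics/c1o.png",i)
E
```

```text
t: 7.37
tool_pos: [0.43, -0.0457, 0.3002]
orientation: [1.708, 2.635, 0.001]
force: [-0.1, -0.3, -0.9]
opening: 0.0934
gripper_force: 0.0
t: 8.2
tool_pos: [0.51, -0.2995, 0.2795]
orientation: [-2.117, -2.321, -0.0]
force: [-1.1, 0.6, 0.5]
opening: 0.0377
gripper_force: 0.0
5.31682392813573
```

View pics/c1o.png

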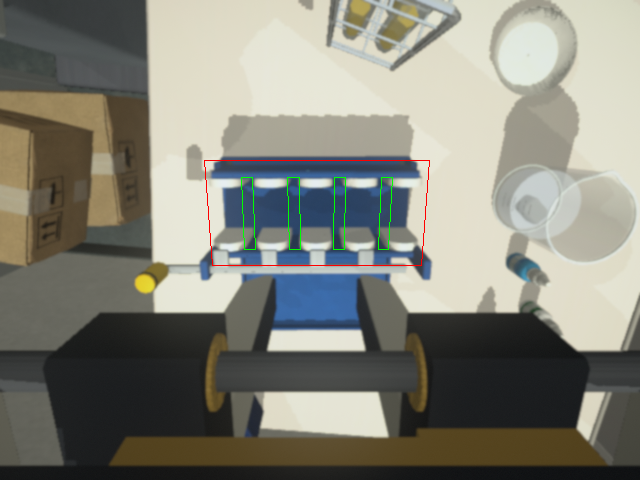

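The model outline in the wrist view is about 8 px off towards the top wall. The slot gaps are visible around columns 249, 294, 339 and 385. I'll zoom in to measure the rib gaps.

```bash
python3 - <<'E'
from h import *
i=cv2.imread("pics/c1.png")
o=cv2.resize(i[150:290,125:435],None,fx=2.55,fy=4,interpolation=cv2.INTER_CUBIC);cv2.imwrite("pics/c1z.png",o)
hsv=cv2.cvtColor(i,cv2.COLOR_BGR2HSV);s=hsv[...,1]<90
for r in range(178,188,2): print(r,[(int(x)) for x in np.where(np.diff(s[r,205:430].astype(int)))[0]+206])
for r in range(228,252,2): print(r,[(int(x)) for x in np.where(np.diff(s[r,205:430].astype(int)))[0]+206])
E
```

```text
178 [249, 254, 289, 299, 333, 343, 378, 382]
180 [250, 253, 291, 298, 334, 341, 379, 381]
182 [249, 253, 290, 298, 334, 341, 379, 383]
184 [246, 253, 289, 298, 334, 342, 379, 386]
186 [243, 254, 288, 299, 333, 344, 377, 389]
228 [254, 261, 292, 300, 331, 339, 370, 377]
230 [255, 260, 293, 300, 332, 339, 371, 377]
232 [255, 259, 293, 300, 332, 339, 372, 377]
234 [255, 258, 293, 299, 332, 339, 374, 377]
236 [255, 256, 293, 299, 333, 339, 375, 377]
238 [254, 255, 292, 298, 333, 339, 376, 378]
240 [253, 254, 292, 298, 333, 340, 377, 380]
242 [252, 254, 292, 298, 333, 340, 377, 381]
244 [251, 254, 291, 298, 333, 341, 377, 382]
246 [249, 255, 291, 299, 333, 341, 376, 383]
248 [248, 255, 289, 299, 332, 342, 376, 385]
250 [244, 258, 286, 302, 330, 346, 375, 389]
```

View pics/c1z.png

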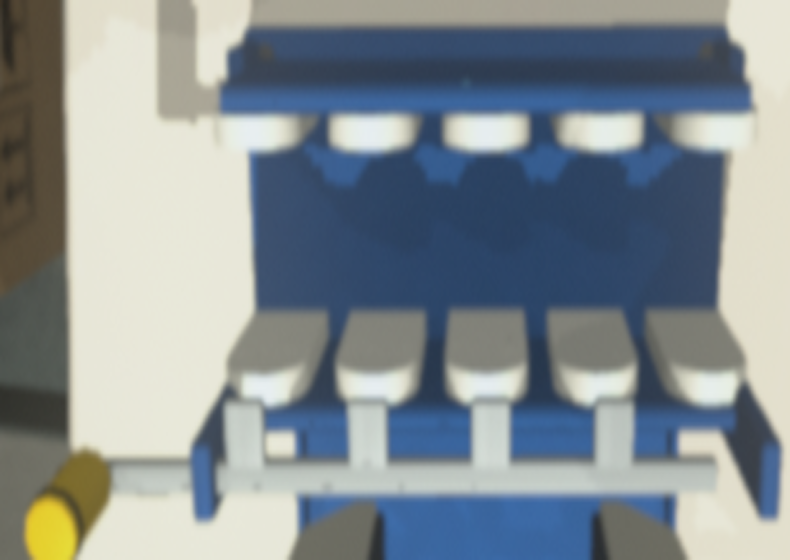

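The zoom shows the central rib centred on column 316, so the TCP line passes through the cassette's centre line. The bar's middle is at row 268.6 and the yellow knob's top disc is at (145,282.5). I'll solve the cassette's x offset from the bar and the knob.

```bash
python3 - <<'E'
from h import *
c=dict(np.load("c1.npz"));a=np.radians(95.3)
i=cv2.imread("pics/c1.png");hsv=cv2.cvtColor(i,cv2.COLOR_BGR2HSV)
m=((hsv[...,0]>20)&(hsv[...,0]<35)&(hsv[...,1]>150)).astype(np.uint8);m[:255]=0;m[:,:130]=0;m[:,175:]=0;m[300:]=0;print(cv2.boundingRect(m))
def loc(p,o): d=np.array(p[:2])-o;return d@[np.cos(a),np.sin(a)],d@[-np.sin(a),np.cos(a)]
o=np.array([.512,-.308])
for n,uv,z in(("bar mid",(316,268.6),.108),("bar left",(215,268.6),.108),("bar right",(400,268),.108),("knob",(145.4,282.5),.142),("rib3 L near",(298,181),.076),("rib3 R near",(334,181),.076),("rib3 L far",(298,244),.070),("rib3R far",(333,244),.070)):
    print(n,np.round(np.array(loc(ray(c,uv,z),o))*1000,1))
print(loc((.510,-.2995),o))
# rack
c=dict(np.load("w1.npz"));a=-.0896;o=np.array([.5029,.2174])
for n,uv in(("bar",(240,183.5)),("bar",(316,184)),("bar",(400,186))): print("rack",n,np.round(np.array(loc(ray(c,uv,.108),o))*1000,1))
E
```

```text
(135, 265, 31, 28)
bar mid [-44.7   0.9]
bar left [-44.6  95.7]
bar right [-44.1 -78. ]
knob [-44.4 146.6]
rib3 L near [33.2 18.2]
rib3 R near [ 33.2 -16.5]
rib3 L far [-32.2  19.3]
rib3R far [-32.2 -16.6]
(np.float64(0.008648401109462078), np.float64(0.001206299403073392))
rack bar [-43.1 -64. ]
rack bar [-43.9  -3.1]
rack bar [-43.6  64.4]
```

The cassette is at (511.0, -308.7) mm with its frame yaw at 95.3°. I'm heading for rack slot 0 at (496.9, 150.2).

```bash
python3 -m inch '[-80,256,20,60,33,-80,256,20,60,33,-80,256,20,60,33,-80,256,20,60,33,-80,256,20,60,33,-80,256,20,60,33,-80,256,20,60,33,-80,256,20,60,33,-80,256,20,60,33]' 25
python3 -m inch '[67,194,0,19.6,33,67,194,0,19.6,33,67,194,0,19.6,33,67,194,0,19.6,33,67,194,0,19.6,33,67,194,0,19.6,33,67,194,-60,19.6,33,67,194,-90,19.6,33,67,194,-130,19.6,33,67,194,-170,19.6,33]'
python3 -m inch '[0,0,0,0,33,0,0,0,0,33,0,0,-20,0,33,0,0,-40,0,33,0,0,-60,0,33,0,0,-60,0,33,0,0,-60,0,33]'
python3 - <<'E'
from h import *
s=robot.read_state();print(yaw(),s["force"]);c=wrist();cv2.imwrite("pics/g1.png",c["image"])
E
```

```text
t: 9.0
tool_pos: [0.4295, -0.0416, 0.3007]
orientation: [0.653, 3.07, 0.0]
force: [0.6, -0.7, -0.1]
opening: 0.0308
gripper_force: 0.0
t: 9.83
tool_pos: [0.4964, 0.1509, 0.1323]
orientation: [0.137, 3.136, 0.001]
force: [0.1, -0.3, -1.0]
opening: 0.0305
gripper_force: 0.0
t: 10.42
tool_pos: [0.4983, 0.1504, 0.0758]
orientation: [0.139, 3.136, 0.001]
force: [0.4, -0.6, 1.3]
opening: 0.0306
gripper_force: 0.0
84.92357563225586 [ 0.40972323 -0.58314012  1.26555338]
```

View pics/g1.png

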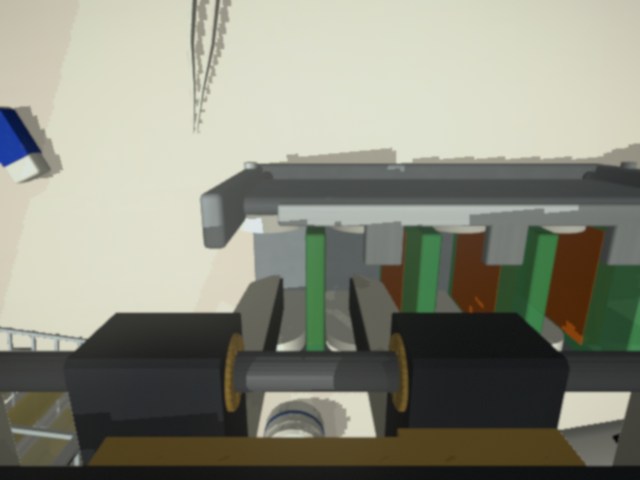

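The pane's top edge is at column 316, centred between the fingers (283–350). Now I close and lift.

```bash
python3 -m inch '[0,0,0,0,0,0,0,0,0,0,0,0,0,0,0,0,0,0,0,0,0,0,0,0,0,0,0,0,0,0]' 25
python3 -m inch '[0,0,8,0,0,0,0,20,0,0,0,0,40,0,0,0,0,65,0,0,0,0,95,0,0,0,0,130,0,0,0,0,165,0,0,0,0,200,0,0,0,0,230,0,0,0,0,230,0,0]'
python3 -m inch '[-67,-194,0,-60,0,-67,-194,0,-60,0,-67,-194,0,-60,0,-67,-194,0,-60,0,-67,-194,0,-60,0,-67,-194,0,-60,0,-67,-194,0,-60,0,-67,-194,0,-60,0,-67,-194,0,-60,0]'
python3 -m inch '[148.2,-258.5,0,-19.6,0,148.2,-258.5,0,-19.6,0,148.2,-258.5,0,-19.6,0,148.2,-258.5,0,-19.6,0,148.2,-258.5,0,-19.6,0,148.2,-258.5,0,-19.6,0,148.2,-258.5,0,-19.6,0,148.2,-258.5,0,-19.6,0,148.2,-258.5,0,-19.6,0,148.2,-258.5,0,-19.6,0]'
python3 -m inch '[0,0,-40,0,0,0,0,-70,0,0,0,0,-100,0,0,0,0,-120,0,0,0,0,-130,0,0,0,0,-130,0,0,0,0,-130,0,0,0,0,-130,0,0]'
python3 - <<'E'
from h import *
s=robot.read_state();print(yaw(),s["force"]);c=wrist();cv2.imwrite("pics/p1.png",c["image"])
E
```

```text
t: 10.97
tool_pos: [0.4976, 0.1501, 0.0739]
orientation: [0.139, 3.137, 0.001]
force: [-1.0, -0.7, 5.6]
opening: 0.0075
gripper_force: 25.0
t: 11.8
tool_pos: [0.4993, 0.1504, 0.312]
orientation: [0.139, 3.127, 0.004]
force: [1.0, 0.1, 0.2]
opening: 0.008
gripper_force: 25.0
t: 12.55
tool_pos: [0.4295, -0.0445, 0.3033]
orientation: [-1.701, -2.641, -0.0]
force: [1.1, 0.1, -1.3]
opening: 0.0078
gripper_force: 25.0
t: 13.38
tool_pos: [0.5778, -0.3023, 0.3025]
orientation: [-2.115, -2.32, -0.0]
force: [0.3, 0.1, -1.6]
opening: 0.0078
gripper_force: 25.0
t: 14.05
tool_pos: [0.5794, -0.3027, 0.1761]
orientation: [2.113, 2.32, 0.001]
force: [0.0, 0.1, -1.0]
opening: 0.0079
gripper_force: 25.0
5.349724679841667 [ 0.04800705  0.1048735  -0.96810908]
```

View pics/p1.png

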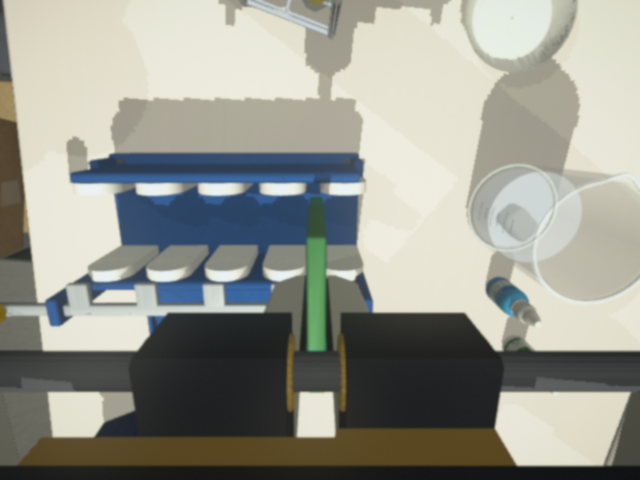

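The pane is held upright at column 316 and the slot gap is near columns 306–322. I'll measure the gap centre numerically.

```bash
python3 - <<'E'
from h import *
i=cv2.imread("pics/p1.png");hsv=cv2.cvtColor(i,cv2.COLOR_BGR2HSV);s=hsv[...,1]<90
for r in list(range(182,194,2))+list(range(250,276,3)): print(r,[(int(x)) for x in np.where(np.diff(s[r,230:370].astype(int)))[0]+231])
print(robot.read_state()["tool_pos"])
E
```

```text
182 [243, 261, 305, 320]
184 [253, 258, 307, 319]
186 [252, 258, 307, 319]
188 [249, 258, 307, 319]
190 [247, 259, 307, 319]
192 [245, 259, 306, 321]
250 [259, 267, 307, 325]
253 [259, 266, 307, 325]
256 [258, 264, 307, 325]
259 [257, 263, 307, 325]
262 [256, 262, 307, 325]
265 [254, 261, 307, 325]
268 [253, 261, 307, 325]
271 [252, 262, 307, 325]
274 [250, 262, 307, 325]
[ 0.57950982 -0.30294378  0.17613909]
```

```bash
python3 -m inch '[-2,0,0,0,0,-2,0,-15,0,0,-2,0,-30,0,0,-2,0,-40,0,0,-2,0,-50,0,0,-2,0,-60,0,0,-2,0,-60,0,0,-2,0,-60,0,0]'
python3 -m inch '[0,0,-8,0,0,0,0,-16,0,0,0,0,-24,0,0,0,0,-32,0,0,0,0,-32,0,0,0,0,-32,0,0]'
```

```text
t: 14.77
tool_pos: [0.5761, -0.3024, 0.1126]
orientation: [-2.115, -2.321, 0.0]
force: [-0.5, 0.3, 0.1]
opening: 0.0078
gripper_force: 25.0
t: 15.27
tool_pos: [0.5758, -0.3022, 0.08]
orientation: [-2.115, -2.321, 0.0]
force: [0.1, 0.7, -0.5]
opening: 0.0079
gripper_force: 25.0
```

```bash
python3 -m inch '[0,0,-3,0,0,0,0,-5,0,0,0,0,-7,0,0,0,0,-7,0,0,0,0,-7,0,0]'
python3 -m inch '[0,0,-1.5,0,0,0,0,-3,0,0,0,0,-4,0,0,0,0,-4,0,0]'
```

```text
t: 15.68
tool_pos: [0.5762, -0.3026, 0.074]
orientation: [-2.116, -2.322, 0.0]
force: [-0.5, -0.6, -1.9]
opening: 0.0077
gripper_force: 25.0
t: 16.02
tool_pos: [0.5774, -0.303, 0.0739]
orientation: [2.114, 2.32, 0.001]
force: [-7.7, 5.6, 20.4]
opening: 0.0079
gripper_force: 25.1
```

It seated: the TCP stopped at z 0.074 and the upward force rose to 20 N. I release it and fetch pane 2 from rack slot 1.

```bash
python3 -m inch '[0,0,3,0,33,0,0,3,0,33,0,0,3,0,33,0,0,3,0,33,0,0,3,0,33]'
python3 -m inch '[0,0,20,0,33,0,0,50,0,33,0,0,90,0,33,0,0,130,0,33,0,0,170,0,33,0,0,210,0,33,0,0,230,0,33,0,0,230,0,33]'
python3 - <<'E'
from h import *
c=wrist();cv2.imwrite("pics/p2.png",c["image"])
i=c["image"];hsv=cv2.cvtColor(i,cv2.COLOR_BGR2HSV);g=(((hsv[...,0]>45)&(hsv[...,0]<85)&(hsv[...,1]>90))*255).astype(np.uint8)
n,l,st,ce=cv2.connectedComponentsWithStats(g);print([st[k].tolist() for k in range(1,n) if st[k,4]>100],robot.read_state()["tool_pos"])
E
python3 -m inch '[-146.2,258.5,0,60,33,-146.2,258.5,0,60,33,-146.2,258.5,0,60,33,-146.2,258.5,0,60,33,-146.2,258.5,0,60,33,-146.2,258.5,0,60,33,-146.2,258.5,0,60,33,-146.2,258.5,0,60,33,-146.2,258.5,0,60,33,-146.2,258.5,0,60,33]'
python3 -m inch '[71,239,0,19.6,33,71,239,0,19.6,33,71,239,0,19.6,33,71,239,0,19.6,33,71,239,0,19.6,33,71,239,0,19.6,33,71,239,0,19.6,33,71,239,0,19.6,33]'
python3 -m inch '[0,0,-40,0,33,0,0,-80,0,33,0,0,-120,0,33,0,0,-160,0,33,0,0,-190,0,33,0,0,-215,0,33,0,0,-230,0,33,0,0,-230,0,33,0,0,-230,0,33]'
```

```text
t: 16.43
tool_pos: [0.5759, -0.3024, 0.0723]
orientation: [-2.116, -2.321, 0.0]
force: [-0.6, -0.7, 0.7]
opening: 0.0303
gripper_force: 0.0
t: 17.1
tool_pos: [0.5783, -0.3038, 0.3106]
orientation: [2.109, 2.314, 0.003]
force: [0.5, 0.1, 1.1]
opening: 0.0307
gripper_force: 0.0
[[309, 168, 9, 68, 541]] [ 0.57757464 -0.30340523  0.30688205]
t: 17.98
tool_pos: [0.4291, -0.0431, 0.3012]
orientation: [-0.665, -3.068, 0.0]
force: [0.5, 0.7, -0.2]
opening: 0.0308
gripper_force: 0.0
t: 18.65
tool_pos: [0.5006, 0.1963, 0.3002]
orientation: [-0.138, -3.134, 0.002]
force: [-0.0, -0.7, 0.1]
opening: 0.0305
gripper_force: 0.0
t: 19.4
tool_pos: [0.5001, 0.1932, 0.0719]
orientation: [-0.143, -3.136, 0.002]
force: [-0.0, 0.6, 0.3]
opening: 0.0308
gripper_force: 0.0
```

```bash
python3 -m inch '[0,0,0,0,0,0,0,0,0,0,0,0,0,0,0,0,0,0,0,0,0,0,0,0,0,0,0,0,0,0]' 25
python3 -m inch '[0,0,8,0,0,0,0,20,0,0,0,0,40,0,0,0,0,65,0,0,0,0,95,0,0,0,0,130,0,0,0,0,165,0,0,0,0,200,0,0,0,0,230,0,0,0,0,230,0,0]'
python3 -m inch '[-71,-239,0,-60,0,-71,-239,0,-60,0,-71,-239,0,-60,0,-71,-239,0,-60,0,-71,-239,0,-60,0,-71,-239,0,-60,0,-71,-239,0,-60,0,-71,-239,0,-60,0,-71,-239,0,-60,0]'
python3 -m inch '[101,-262.5,0,-19.6,0,101,-262.5,0,-19.6,0,101,-262.5,0,-19.6,0,101,-262.5,0,-19.6,0,101,-262.5,0,-19.6,0,101,-262.5,0,-19.6,0,101,-262.5,0,-19.6,0,101,-262.5,0,-19.6,0,101,-262.5,0,-19.6,0,101,-262.5,0,-19.6,0]'
python3 -m inch '[0,0,-40,0,0,0,0,-70,0,0,0,0,-100,0,0,0,0,-120,0,0,0,0,-130,0,0,0,0,-140,0,0,0,0,-140,0,0,0,0,-140,0,0,0,0,-140,0,0]'
python3 -m inch '[0,0,-10,0,0,0,0,-20,0,0,0,0,-30,0,0,0,0,-40,0,0,0,0,-50,0,0,0,0,-50,0,0,0,0,-50,0,0]'
```

```text
t: 19.9
tool_pos: [0.5019, 0.1951, 0.0743]
orientation: [0.139, 3.136, 0.001]
force: [-0.8, -0.7, 6.2]
opening: 0.0079
gripper_force: 25.0
t: 20.73
tool_pos: [0.5033, 0.1958, 0.3122]
orientation: [0.138, 3.127, 0.006]
force: [1.5, 0.8, 0.3]
opening: 0.008
gripper_force: 25.0
t: 21.48
tool_pos: [0.4294, -0.045, 0.3035]
orientation: [1.703, 2.64, 0.0]
force: [0.1, 1.1, -0.4]
opening: 0.0078
gripper_force: 25.0
t: 22.32
tool_pos: [0.5308, -0.3061, 0.3029]
orientation: [-2.115, -2.321, -0.0]
force: [0.9, 1.2, -0.0]
opening: 0.0077
gripper_force: 25.0
t: 23.07
tool_pos: [0.5321, -0.307, 0.1652]
orientation: [2.114, 2.32, 0.001]
force: [0.7, 0.3, -0.5]
opening: 0.0076
gripper_force: 25.0
t: 23.65
tool_pos: [0.5308, -0.3061, 0.1117]
orientation: [-2.115, -2.321, -0.0]
force: [2.1, 0.3, -2.3]
opening: 0.0082
gripper_force: 25.0
```

```bash
python3 -m inch '[0,0,-8,0,0,0,0,-16,0,0,0,0,-24,0,0,0,0,-32,0,0,0,0,-36,0,0,0,0,-36,0,0]'
python3 -m inch '[0,0,-2,0,0,0,0,-4,0,0,0,0,-6,0,0,0,0,-7,0,0,0,0,-7,0,0]'
```

```text
t: 24.15
tool_pos: [0.5308, -0.3061, 0.0755]
orientation: [-2.115, -2.321, -0.0]
force: [1.8, 0.2, -3.1]
opening: 0.008
gripper_force: 25.0
t: 24.57
tool_pos: [0.5323, -0.3073, 0.0742]
orientation: [2.114, 2.32, 0.0]
force: [-6.7, 6.2, 22.4]
opening: 0.0078
gripper_force: 25.1
```

Seated again. Next is pane 3 from rack slot 2, going to cassette slot +22.5.

```bash
python3 -m inch '[0,0,3,0,33,0,0,3,0,33,0,0,3,0,33,0,0,3,0,33,0,0,3,0,33]'
python3 -m inch '[0,0,20,0,33,0,0,50,0,33,0,0,90,0,33,0,0,130,0,33,0,0,170,0,33,0,0,210,0,33,0,0,230,0,33,0,0,230,0,33]'
python3 -m inch '[-101,262.5,0,60,33,-101,262.5,0,60,33,-101,262.5,0,60,33,-101,262.5,0,60,33,-101,262.5,0,60,33,-101,262.5,0,60,33,-101,262.5,0,60,33,-101,262.5,0,60,33,-101,262.5,0,60,33,-101,262.5,0,60,33]'
python3 -m inch '[75,284,0,19.6,33,75,284,0,19.6,33,75,284,0,19.6,33,75,284,0,19.6,33,75,284,0,19.6,33,75,284,0,19.6,33,75,284,0,19.6,33,75,284,0,19.6,33,75,284,0,19.6,33,75,284,0,19.6,33]'
python3 -m inch '[0,0,-40,0,33,0,0,-80,0,33,0,0,-120,0,33,0,0,-160,0,33,0,0,-190,0,33,0,0,-215,0,33,0,0,-230,0,33,0,0,-230,0,33,0,0,-230,0,33]'
python3 -m inch '[0,0,0,0,0,0,0,0,0,0,0,0,0,0,0,0,0,0,0,0,0,0,0,0,0,0,0,0,0,0]' 25
```

```text
t: 24.98
tool_pos: [0.5307, -0.3064, 0.0724]
orientation: [-2.116, -2.321, 0.0]
force: [0.9, -0.8, 0.2]
opening: 0.0303
gripper_force: 0.0
t: 25.65
tool_pos: [0.533, -0.308, 0.3102]
orientation: [2.109, 2.314, 0.002]
force: [0.5, -0.7, 0.3]
opening: 0.0306
gripper_force: 0.0
t: 26.48
tool_pos: [0.4295, -0.0433, 0.3018]
orientation: [-0.665, -3.069, 0.0]
force: [0.7, -0.9, -0.7]
opening: 0.0307
gripper_force: 0.0
t: 27.32
tool_pos: [0.5049, 0.2394, 0.3017]
orientation: [-0.141, -3.136, 0.002]
force: [0.9, 0.1, -0.2]
opening: 0.0309
gripper_force: 0.0
t: 28.07
tool_pos: [0.5046, 0.2381, 0.0727]
orientation: [-0.143, -3.137, 0.001]
force: [-0.2, -0.7, 0.8]
opening: 0.0307
gripper_force: 0.0
t: 28.57
tool_pos: [0.5059, 0.2401, 0.0743]
orientation: [0.139, 3.137, 0.001]
force: [-0.3, -1.9, 6.2]
opening: 0.0077
gripper_force: 25.0
```

```bash
python3 -m inch '[0,0,8,0,0,0,0,20,0,0,0,0,40,0,0,0,0,65,0,0,0,0,95,0,0,0,0,130,0,0,0,0,165,0,0,0,0,200,0,0,0,0,230,0,0,0,0,230,0,0]'
python3 -m inch '[-75,-284,0,-60,0,-75,-284,0,-60,0,-75,-284,0,-60,0,-75,-284,0,-60,0,-75,-284,0,-60,0,-75,-284,0,-60,0,-75,-284,0,-60,0,-75,-284,0,-60,0,-75,-284,0,-60,0,-75,-284,0,-60,0]'
python3 -m inch '[56.5,-267,0,-19.6,0,56.5,-267,0,-19.6,0,56.5,-267,0,-19.6,0,56.5,-267,0,-19.6,0,56.5,-267,0,-19.6,0,56.5,-267,0,-19.6,0,56.5,-267,0,-19.6,0,56.5,-267,0,-19.6,0,56.5,-267,0,-19.6,0,56.5,-267,0,-19.6,0]'
python3 -m inch '[0,0,-40,0,0,0,0,-70,0,0,0,0,-100,0,0,0,0,-120,0,0,0,0,-130,0,0,0,0,-140,0,0,0,0,-140,0,0,0,0,-140,0,0,0,0,-140,0,0]'
python3 -m inch '[0,0,-10,0,0,0,0,-20,0,0,0,0,-30,0,0,0,0,-40,0,0,0,0,-50,0,0,0,0,-50,0,0,0,0,-50,0,0]'
```

```text
t: 29.4
tool_pos: [0.5072, 0.241, 0.3124]
orientation: [0.138, 3.128, 0.008]
force: [0.8, -0.0, 0.4]
opening: 0.0081
gripper_force: 25.0
t: 30.23
tool_pos: [0.4295, -0.0449, 0.3034]
orientation: [1.696, 2.644, 0.0]
force: [0.4, 0.9, -1.0]
opening: 0.008
gripper_force: 25.0
t: 31.07
tool_pos: [0.4867, -0.31, 0.3029]
orientation: [-2.113, -2.324, -0.001]
force: [-0.3, 0.9, -1.2]
opening: 0.0081
gripper_force: 25.0
t: 31.82
tool_pos: [0.4875, -0.3115, 0.165]
orientation: [2.113, 2.32, 0.0]
force: [-0.4, -0.9, 0.0]
opening: 0.0076
gripper_force: 25.0
t: 32.4
tool_pos: [0.4862, -0.3106, 0.1118]
orientation: [-2.115, -2.321, -0.0]
force: [-0.2, 1.0, -1.3]
opening: 0.0081
gripper_force: 25.0
```

```bash
python3 -m inch '[0,0,-8,0,0,0,0,-16,0,0,0,0,-24,0,0,0,0,-32,0,0,0,0,-36,0,0,0,0,-36,0,0]'
python3 -m inch '[0,0,-2,0,0,0,0,-4,0,0,0,0,-6,0,0,0,0,-7,0,0,0,0,-7,0,0]'
python3 -m inch '[0,0,3,0,33,0,0,3,0,33,0,0,3,0,33,0,0,3,0,33,0,0,3,0,33]'
python3 -m inch '[0,0,20,0,33,0,0,50,0,33,0,0,90,0,33,0,0,130,0,33,0,0,170,0,33,0,0,210,0,33,0,0,230,0,33,0,0,230,0,33]'
python3 -m inch '[-56.5,267,0,60,33,-56.5,267,0,60,33,-56.5,267,0,60,33,-56.5,267,0,60,33,-56.5,267,0,60,33,-56.5,267,0,60,33,-56.5,267,0,60,33,-56.5,267,0,60,33,-56.5,267,0,60,33,-56.5,267,0,60,33]'
python3 -m inch '[79,328.5,0,19.6,33,79,328.5,0,19.6,33,79,328.5,0,19.6,33,79,328.5,0,19.6,33,79,328.5,0,19.6,33,79,328.5,0,19.6,33,79,328.5,0,19.6,33,79,328.5,0,19.6,33,79,328.5,0,19.6,33,79,328.5,0,19.6,33]'
python3 -m inch '[0,0,-40,0,33,0,0,-80,0,33,0,0,-120,0,33,0,0,-160,0,33,0,0,-190,0,33,0,0,-215,0,33,0,0,-230,0,33,0,0,-230,0,33,0,0,-230,0,33]'
python3 -m inch '[0,0,0,0,0,0,0,0,0,0,0,0,0,0,0,0,0,0,0,0,0,0,0,0,0,0,0,0,0,0]' 25
```

```text
t: 32.9
tool_pos: [0.4861, -0.3106, 0.0755]
orientation: [-2.115, -2.321, -0.0]
force: [2.0, 1.0, -1.8]
opening: 0.0077
gripper_force: 25.0
t: 33.32
tool_pos: [0.4881, -0.312, 0.0743]
orientation: [2.113, 2.32, 0.001]
force: [-6.8, 6.6, 24.0]
opening: 0.0082
gripper_force: 25.1
t: 33.73
tool_pos: [0.4862, -0.3109, 0.0725]
orientation: [-2.116, -2.321, 0.0]
force: [0.1, -0.4, -0.3]
opening: 0.0299
gripper_force: 0.0
t: 34.4
tool_pos: [0.4884, -0.3126, 0.3099]
orientation: [2.109, 2.315, 0.001]
force: [-0.1, -0.9, 0.0]
opening: 0.0306
gripper_force: 0.0
t: 35.23
tool_pos: [0.4296, -0.0434, 0.3017]
orientation: [-0.665, -3.069, 0.0]
force: [-0.3, 1.2, 0.5]
opening: 0.0309
gripper_force: 0.0
t: 36.07
tool_pos: [0.5086, 0.2862, 0.3004]
orientation: [-0.138, -3.135, 0.002]
force: [0.5, -0.2, -0.7]
opening: 0.0305
gripper_force: 0.0
t: 36.82
tool_pos: [0.5084, 0.2827, 0.0722]
orientation: [-0.143, -3.136, 0.002]
force: [0.8, -0.0, 1.0]
opening: 0.031
gripper_force: 0.0
t: 37.32
tool_pos: [0.5099, 0.2847, 0.0744]
orientation: [0.139, 3.136, 0.001]
force: [-1.1, -0.5, 5.9]
opening: 0.0077
gripper_force: 25.0
```

```bash
python3 -m inch '[0,0,8,0,0,0,0,20,0,0,0,0,40,0,0,0,0,65,0,0,0,0,95,0,0,0,0,130,0,0,0,0,165,0,0,0,0,200,0,0,0,0,230,0,0,0,0,230,0,0]'
python3 -m inch '[-79,-328.5,0,-60,0,-79,-328.5,0,-60,0,-79,-328.5,0,-60,0,-79,-328.5,0,-60,0,-79,-328.5,0,-60,0,-79,-328.5,0,-60,0,-79,-328.5,0,-60,0,-79,-328.5,0,-60,0,-79,-328.5,0,-60,0,-79,-328.5,0,-60,0]'
python3 -m inch '[12,-271,0,-19.6,0,12,-271,0,-19.6,0,12,-271,0,-19.6,0,12,-271,0,-19.6,0,12,-271,0,-19.6,0,12,-271,0,-19.6,0,12,-271,0,-19.6,0,12,-271,0,-19.6,0,12,-271,0,-19.6,0,12,-271,0,-19.6,0]'
python3 -m inch '[0,0,-40,0,0,0,0,-70,0,0,0,0,-100,0,0,0,0,-120,0,0,0,0,-130,0,0,0,0,-140,0,0,0,0,-140,0,0,0,0,-140,0,0,0,0,-140,0,0]'
python3 -m inch '[0,0,-10,0,0,0,0,-20,0,0,0,0,-30,0,0,0,0,-40,0,0,0,0,-50,0,0,0,0,-50,0,0,0,0,-50,0,0]'
```

```text
t: 38.15
tool_pos: [0.5112, 0.2856, 0.3126]
orientation: [0.138, 3.128, 0.009]
force: [0.6, 0.1, -0.7]
opening: 0.0079
gripper_force: 25.0
t: 38.98
tool_pos: [0.4292, -0.0463, 0.3034]
orientation: [1.699, 2.642, -0.0]
force: [0.1, 0.8, -1.7]
opening: 0.0079
gripper_force: 25.0
t: 39.82
tool_pos: [0.4427, -0.3136, 0.3028]
orientation: [-2.112, -2.324, -0.001]
force: [-0.2, -0.5, -1.7]
opening: 0.0079
gripper_force: 25.0
t: 40.57
tool_pos: [0.4431, -0.3155, 0.1649]
orientation: [2.114, 2.321, 0.0]
force: [-1.0, 0.2, -2.1]
opening: 0.0079
gripper_force: 25.0
t: 41.15
tool_pos: [0.4416, -0.3146, 0.1118]
orientation: [-2.115, -2.321, -0.0]
force: [-0.3, -0.8, -1.6]
opening: 0.0078
gripper_force: 25.0
```

```bash
python3 -m inch '[0,0,-8,0,0,0,0,-16,0,0,0,0,-24,0,0,0,0,-32,0,0,0,0,-36,0,0,0,0,-36,0,0]'
python3 -m inch '[0,0,-2,0,0,0,0,-4,0,0,0,0,-6,0,0,0,0,-7,0,0,0,0,-7,0,0]'
python3 -m inch '[0,0,3,0,33,0,0,3,0,33,0,0,3,0,33,0,0,3,0,33,0,0,3,0,33]'
python3 -m inch '[0,0,20,0,33,0,0,50,0,33,0,0,90,0,33,0,0,130,0,33,0,0,170,0,33,0,0,210,0,33,0,0,230,0,33,0,0,230,0,33]'
python3 -m inch '[68,15,-20,0,33,68,15,-20,0,33,68,15,-20,0,33,68,15,-20,0,33,68,15,-20,0,33,68,15,-20,0,33]'
python3 - <<'E'
from h import *
c=wrist();cv2.imwrite("pics/c2.png",c["image"]);np.savez("c2.npz",K=c["K"],extrinsics=c["extrinsics"]);print(robot.read_state()["tool_pos"])
t=read_camera("top");cv2.imwrite("pics/t3.png",t["image"])
E
```

```text
t: 41.65
tool_pos: [0.4414, -0.3144, 0.0753]
orientation: [-2.115, -2.32, -0.0]
force: [0.3, 0.7, -1.6]
opening: 0.0076
gripper_force: 25.0
t: 42.07
tool_pos: [0.4437, -0.3162, 0.0742]
orientation: [2.113, 2.319, 0.0]
force: [-6.6, 7.6, 23.9]
opening: 0.0077
gripper_force: 25.1
t: 42.48
tool_pos: [0.4418, -0.3149, 0.0726]
orientation: [-2.116, -2.322, 0.0]
force: [0.8, 0.0, -0.5]
opening: 0.0301
gripper_force: 0.0
t: 43.15
tool_pos: [0.4439, -0.3166, 0.3096]
orientation: [2.109, 2.315, 0.0]
force: [0.3, -0.2, 1.4]
opening: 0.0305
gripper_force: 0.0
t: 43.65
tool_pos: [0.5094, -0.3004, 0.2829]
orientation: [-2.116, -2.321, 0.001]
force: [0.5, -0.7, -0.4]
opening: 0.0307
gripper_force: 0.0
[ 0.50939861 -0.30052431  0.28325223]
```

View pics/c2.png

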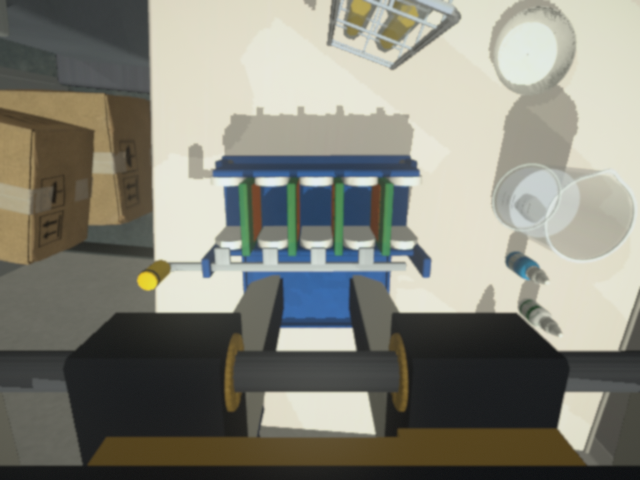

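All four panes stand home in the cassette (columns 246, 293, 339, 386). The bar is still open, with the knob's disc at (149,280). I'll push the yellow knob shut from the robot side with closed fingers.

```bash
python3 -m inch '[-183.5,-70,0,0,0,-183.5,-70,0,0,0,-183.5,-70,0,0,0,-183.5,-70,0,0,0,-183.5,-70,0,0,0,-183.5,-70,0,0,0,-183.5,-70,0,0,0]'
python3 -m inch '[0,0,-40,0,0,0,0,-80,0,0,0,0,-120,0,0,0,0,-150,0,0,0,0,-163,0,0,0,0,-163,0,0,0,0,-163,0,0]'
python3 -m inch '[4,0.4,0,0,0,8,0.7,0,0,0,12,1.1,0,0,0,16,1.5,0,0,0,20,1.9,0,0,0,24,2.2,0,0,0,28,2.6,0,0,0,28,2.6,0,0,0]'
python3 -m inch '[2,0.2,0,0,0,4,0.4,0,0,0,6,0.6,0,0,0,8,0.7,0,0,0,8,0.7,0,0,0]'
```

```text
t: 44.33
tool_pos: [0.3249, -0.371, 0.2839]
orientation: [2.119, 2.316, -0.001]
force: [0.4, 0.2, -0.5]
opening: 0.0006
gripper_force: 0.0
t: 44.92
tool_pos: [0.327, -0.3693, 0.1198]
orientation: [-2.114, -2.322, -0.001]
force: [-0.1, -0.8, 1.0]
opening: 0.0003
gripper_force: 0.0
t: 45.58
tool_pos: [0.3552, -0.3676, 0.1202]
orientation: [2.115, 2.322, -0.0]
force: [-0.6, 0.3, 0.9]
opening: 0.0003
gripper_force: 0.3
t: 46.0
tool_pos: [0.3628, -0.3667, 0.1199]
orientation: [-2.116, -2.322, -0.0]
force: [-2.3, -1.5, 1.3]
opening: 0.0004
gripper_force: 0.9
```

```bash
python3 -m inch '[2,0.2,0,0,0,4,0.4,0,0,0,6,0.6,0,0,0,8,0.7,0,0,0,8,0.7,0,0,0]'
python3 -m inch '[2,0.2,0,0,0,4,0.4,0,0,0,6,0.6,0,0,0,6,0.6,0,0,0]'
```

```text
t: 46.42
tool_pos: [0.3662, -0.3665, 0.1199]
orientation: [-2.112, -2.316, 0.009]
force: [-27.3, 0.2, 14.5]
opening: 0.0005
gripper_force: 14.0
t: 46.75
tool_pos: [0.3666, -0.3664, 0.1199]
orientation: [-2.108, -2.308, 0.019]
force: [-56.8, 1.3, 30.1]
opening: 0.0003
gripper_force: 29.1
```

```bash
python3 -m inch '[-10,-1,0,0,0,-30,-3,0,0,0,-45,-4,0,0,0,-45,-4,40,0,0,-45,-4,80,0,0,-45,-4,120,0,0,-45,-4,160,0,0,-45,-4,160,0,0]'
python3 -m inch '[150,70,10,0,33,150,70,10,0,33,150,70,10,0,33,150,70,10,0,33,150,70,10,0,33,150,70,10,0,33,150,70,10,0,33,150,70,10,0,33]'
python3 - <<'E'
from h import *
c=wrist();i=c["image"];cv2.imwrite("pics/c3.png",i);print(robot.read_state()["tool_pos"])
hsv=cv2.cvtColor(i,cv2.COLOR_BGR2HSV)
o=cv2.resize(i[140:300,130:500],None,fx=2.15,fy=3,interpolation=cv2.INTER_CUBIC)
t=read_camera("top");cv2.imwrite("pics/t4.png",t["image"])
q=cv2.resize(t["image"][190:310,140:420],None,fx=2.8,fy=2.8,interpolation=cv2.INTER_CUBIC)[:, :795]
def knob(im):
    h=cv2.cvtColor(im,cv2.COLOR_BGR2HSV);m=((h[...,0]>20)&(h[...,0]<35)&(h[...,1]>150)).astype(np.uint8);m[:295]=0;m[:,:395]=0;m[335:]=0;m[:,435:]=0;M=cv2.moments(m,True);return M["m10"]/M["m00"],M["m01"]/M["m00"]
for f in("pics/top0.png","pics/t4.png"):
    k=knob(cv2.imread(f));print(f,k,ray(t,k,.135).round(4))
h=cv2.cvtColor(t["image"],cv2.COLOR_BGR2HSV)
cv2.imwrite("pics/v.png",o);cv2.imwrite("pics/can.png",q)
E
```

```text
t: 47.42
tool_pos: [0.3341, -0.372, 0.2895]
orientation: [2.106, 2.312, -0.003]
force: [0.9, -1.2, 0.7]
opening: 0.0004
gripper_force: 0.0
t: 48.08
tool_pos: [0.4809, -0.2999, 0.2897]
orientation: [-2.117, -2.321, 0.0]
force: [-0.5, 0.3, -0.1]
opening: 0.0307
gripper_force: 0.0
[ 0.48067011 -0.30009234  0.28988557]
pics/top0.png (414.0625, 319.625) [ 0.3726 -0.3664  0.135 ]Traceback (most recent call last):
  File "<stdin>", line 10, in <module>
  File "<stdin>", line 8, in knob
ZeroDivisionError: float division by zero
```

```bash
python3 - <<'E'
from h import *
a=np.radians(95.3);o=np.array([.509,-.3087])
def knob(i,c):
    h=cv2.cvtColor(i,cv2.COLOR_BGR2HSV);m=((h[...,0]>20)&(h[...,0]<35)&(h[...,1]>150)).astype(np.uint8);m[:240]=0;m[305:]=0;m[:,300:]=0;m[:,:120]=0
    x,y,w,hh=cv2.boundingRect(m);p=ray(c,(x+10.5,y+hh-10),.142);d=p[:2]-o
    print((x,y,w,hh),d@[-np.sin(a),np.cos(a)],d@[np.cos(a),np.sin(a)])
knob(cv2.imread("pics/c2.png"),dict(np.load("c2.npz")))
c=wrist();knob(cv2.imread("pics/c3.png"),c)
t=read_camera("top");i=t["image"];cv2.imwrite("pics/t4.png",i)
h=cv2.cvtColor(i,cv2.COLOR_BGR2HSV)
# can: template from initial picture
T=cv2.imread("pics/top0.png")[223:242,235:256]
r=cv2.matchTemplate(i[190:300,140:330],T,cv2.TM_CCOEFF_NORMED);_,mx,_,l=cv2.minMaxLoc(r)
k=(140+l[0]+245.7-235,190+l[1]+231.9-223);print(mx,k,ray(t,k,.03))
E
```

```text
(137, 262, 30, 28) 0.14372981585049827 -0.04407712446616376
(198, 272, 19, 17) 0.12180076659972282 -0.04314230903130437
0.9888352155685425 (245.7, 231.89999999999998) [0.63921119 0.1165764  0.03      ]
```

```bash
python3 - <<'E'
from h import *
a=np.radians(95.3);o=np.array([.509,-.3087])
c=wrist();i=c["image"];h=cv2.cvtColor(i,cv2.COLOR_BGR2HSV)
for k in range(4):
    y=-.0675+.045*k
    out=[]
    for dy in(-.012,-.008,-.004,0,.004,.008,.012,.0225):
        u,v=proj(c,frame(o,a,[[-.032,y+dy,.106]]))[0].round().astype(int);out.append(tuple(int(z) for z in h[v,u]))
    print(out)
s=h[...,1]<60
for x in(-.029,-.032): 
    p=proj(c,frame(o,a,[[x,.11,.106],[x,-.11,.106]]));n=441
    L=[tuple((p[0]+(p[1]-p[0])*t).round().astype(int)) for t in np.linspace(0,1,n)]
    b=np.array([int(s[v,u]) for u,v in L]);e=np.where(np.diff(b))[0];print((110-e*.5).tolist(),b[0])
E
```

```text
[(108, 110, 150), (83, 12, 187), (64, 9, 196), (60, 9, 200), (64, 10, 179), (107, 145, 146), (107, 151, 149), (107, 155, 148)]
[(107, 156, 149), (104, 39, 171), (68, 10, 203), (68, 10, 213), (72, 13, 197), (107, 159, 156), (107, 161, 157), (107, 162, 156)]
[(107, 160, 153), (102, 32, 177), (64, 9, 216), (70, 11, 218), (78, 13, 204), (107, 158, 155), (107, 159, 159), (107, 156, 155)]
[(107, 151, 152), (99, 25, 173), (67, 11, 218), (64, 9, 217), (67, 11, 215), (108, 131, 160), (107, 134, 164), (108, 131, 150)]
[99.5, 74.0, 59.5, 28.5, 14.0, -16.5, -31.0, -61.0, -77.0, -91.5, -96.5, -98.5] 1
[102.0, 74.0, 59.5, 28.5, 14.0, -16.5, -31.0, -62.0, -76.5, -93.0, -99.5, -102.5] 1
```

The tabs now sit over the slots (centres 66.8, 21.3, -23.8 and -69 mm), so the bar is shut. Next is the can: I move to the waypoint and re-locate it there.

```bash
python3 -m inch '[-51.5,255.5,13,-5,95,-51.5,255.5,13,-5,95,-51.5,255.5,13,-5,95,-51.5,255.5,13,-5,95,-51.5,255.5,13,-5,95,-51.5,255.5,13,-5,95,-51.5,255.5,13,-5,95,-51.5,255.5,13,-5,95]'
python3 -m inch '[209,161,0,0,95,209,161,0,0,95,209,161,0,0,95,209,161,0,0,95,209,161,0,0,95,209,161,0,0,95,209,161,0,0,95,209,161,0,0,95,209,161,-100,0,95,209,161,-100,0,95]'
python3 -m inch '[0,0,-60,0,95,0,0,-100,0,95,0,0,-100,0,95,0,0,-100,0,95,0,0,-100,0,95]'
python3 - <<'E'
from h import *
c=wrist();i=c["image"];cv2.imwrite("pics/k1.png",i);print(yaw(),robot.read_state()["tool_pos"])
print("expected can top",proj(c,[[.6392,.1166,.03]]))
g=cv2.medianBlur(cv2.cvtColor(i,cv2.COLOR_BGR2GRAY),5)
print(cv2.HoughCircles(g[120:340],cv2.HOUGH_GRADIENT,1,30,param1=80,param2=15,minRadius=22,maxRadius=48))
E
```

```text
t: 49.0
tool_pos: [0.4297, -0.0417, 0.3039]
orientation: [2.211, 2.23, 0.003]
force: [0.8, -0.4, -0.3]
opening: 0.08
gripper_force: 0.0
t: 49.83
tool_pos: [0.6418, 0.1154, 0.2222]
orientation: [2.213, 2.223, 0.009]
force: [1.0, 0.5, -0.3]
opening: 0.088
gripper_force: 0.0
t: 50.25
tool_pos: [0.6383, 0.1152, 0.119]
orientation: [-2.216, -2.225, 0.003]
force: [-0.2, -0.4, 0.7]
opening: 0.0883
gripper_force: 0.0
0.24078433112407718 [0.63993942 0.11572222 0.12137758]
expected can top [[316.89564545 236.65182789]]
[[[563.5 100.5  47.4]
  [265.5  81.5  32.1]
  [ 29.5 106.5  29.1]
  [ 46.5  31.5  40.5]
  [266.5  48.5  29.4]
  [151.5  45.5  42.7]
  [156.5 101.5  31.8]
  [577.5 151.5  25.1]]]
```

View pics/k1.png

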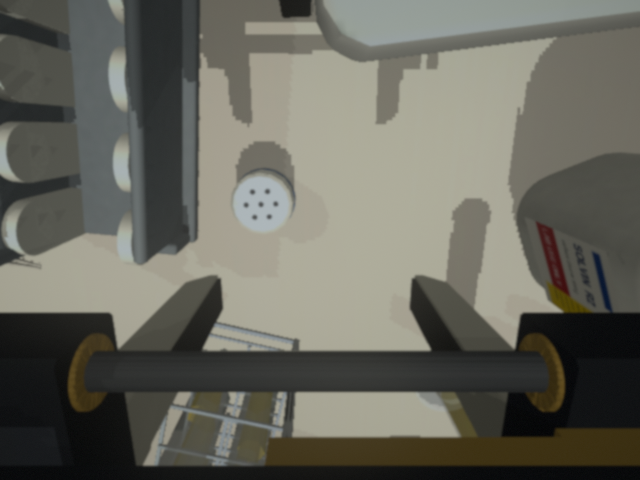

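The can was knocked aside: it is now at pixel (263,201), while (317,237) was expected. I compute its new position and the clearance to the rack's edge.

```bash
python3 - <<'E'
from h import *
c=wrist();i=c["image"];print(robot.read_state()["tool_pos"])
h=cv2.cvtColor(i,cv2.COLOR_BGR2HSV);m=((h[...,1]<28)&(h[...,2]>185)).astype(np.uint8);m[:,:215]=0;m[:,320:]=0;m[:160]=0;m[260:]=0
n,l,st,ce=cv2.connectedComponentsWithStats(m);k=1+np.argmax(st[1:,4]);print(st[k],ce[k])
x,y,w,hh,_=st[k];p=ray(c,(262.8,200.7),.03);print("can",p)
print("rack edge base",[ray(c,(u,v),.0).round(3)[:2].tolist() for u,v in((199,40),(199,240))],"wall top",[ray(c,(u,v),.076).round(3)[:2].tolist() for u,v in((190,20),(190,250),(145,262))])
print("hotplate",ray(c,(320,20),.087).round(3),ray(c,(365,58),.087).round(3))
a=-.0896;d=p[:2]-[.5029,.2174];print("rack local",d@[np.cos(a),np.sin(a)],d@[-np.sin(a),np.cos(a)])
t=read_camera("top");T=cv2.imread("pics/top0.png")[223:242,235:256]
r=cv2.matchTemplate(t["image"][200:280,215:300],T,cv2.TM_CCOEFF_NORMED);_,mx,_,q=cv2.minMaxLoc(r);kk=(225.7+q[0],208.9+q[1]);print(mx,ray(t,kk,.03))
E
```

```text
[0.64083758 0.1161061  0.12266349]
[271 205  12  18  75] [277.04       212.97333333]
can [0.60417852 0.14182553 0.03      ]
rack edge base [[0.56, 0.247], [0.549, 0.105]] wall top [[0.577, 0.241], [0.567, 0.121], [0.54, 0.114]]
hotplate [0.642 0.239 0.087] [0.664 0.223 0.087]
rack local 0.10763466449602231 -0.06620889554414838
0.47956493496894836 [0.62019798 0.08337945 0.03      ]
```

```bash
python3 -m inch '[-35,25,0,-5,62,-35,25,0,-5,62,-35,25,0,-5,62,-35,25,0,-5,62,-35,25,0,-5,62,-35,25,0,-5,62]'
python3 - <<'E'
from h import *
c=wrist();i=c["image"];print(yaw(),robot.read_state()["tool_pos"])
g=cv2.cvtColor(i,cv2.COLOR_BGR2GRAY)
T=cv2.cvtColor(cv2.imread("pics/k1.png"),cv2.COLOR_BGR2GRAY)[168:236,229:298]
r=cv2.matchTemplate(g,T,cv2.TM_CCOEFF_NORMED);_,mx,_,q=cv2.minMaxLoc(r);print(mx,q[0]+33.8,q[1]+32.7,ray(c,(q[0]+33.8,q[1]+32.7),.03))
E
```

```text
t: 50.9
tool_pos: [0.6056, 0.1417, 0.1212]
orientation: [2.309, 2.128, 0.004]
force: [0.3, 0.7, -0.9]
opening: 0.0585
gripper_force: 0.0
-4.69861197352476 [0.60533338 0.14165046 0.12075213]
0.8341767191886902 309.8 238.7 [0.60199641 0.14134833 0.03      ]
```

```bash
python3 -m inch '[-2,0,-30,0,62,-2,0,-60,0,62,-2,0,-85,0,62,-2,0,-100,0,62,-2,0,-110,0,62,-2,0,-110,0,62,-2,0,-110,0,62,-2,0,-110,0,62]'
```

```text
t: 51.62
tool_pos: [0.6035, 0.1421, 0.0113]
orientation: [2.309, 2.128, 0.003]
force: [-0.4, 1.3, 0.2]
opening: 0.0578
gripper_force: 0.0
```

```bash
python3 -m inch '[0,0,-4,0,62,0,0,-6,0,62,0,0,-6,0,62,0,0,-6,0,40,0,0,-6,0,40,0,0,-6,0,40,0,0,-6,0,40,0,0,-6,0,40]' 10
python3 -m inch '[0,0,5,0,40,0,0,15,0,40,0,0,30,0,40,0,0,60,0,40,0,0,95,0,40,0,0,130,0,40,0,0,170,0,40,0,0,210,0,40,0,0,250,0,40,0,0,290,0,40]'
```

```text
t: 52.28
tool_pos: [0.6021, 0.1421, 0.0039]
orientation: [2.31, 2.129, 0.0]
force: [-1.1, -0.2, 1.9]
opening: 0.0437
gripper_force: 10.0
t: 53.12
tool_pos: [0.6016, 0.142, 0.2969]
orientation: [2.31, 2.128, 0.002]
force: [1.5, -0.4, -0.9]
opening: 0.0438
gripper_force: 10.0
```

```bash
python3 -m inch '[-172,-186,0,0,40,-172,-186,0,0,40,-172,-186,0,0,40,-172,-186,0,0,40,-172,-186,0,0,40,-172,-186,0,0,40,-172,-186,0,0,40,-172,-186,0,0,40]'
python3 -m inch '[44,-187,0,5,40,44,-187,0,5,40,44,-187,0,5,40,44,-187,0,5,40,44,-187,0,5,40,44,-187,0,5,40,44,-187,0,5,40]'
python3 -m inch '[45,-187,0,5,40,45,-187,0,5,40,45,-187,0,5,40,45,-187,0,5,40,45,-187,0,5,40,45,-187,0,5,40,45,-187,0,5,40,45,-187,0,5,40]'
python3 -m inch '[0,0,-40,0,40,0,0,-80,0,40,0,0,-120,0,40,0,0,-160,0,40,0,0,-200,0,40,0,0,-225,0,40,0,0,-245,0,40,0,0,-255,0,40,0,0,-255,0,40,0,0,-255,0,40]'
python3 -c "
from h import *
print(yaw(),robot.read_state()['tool_pos'])"
```

```text
t: 53.78
tool_pos: [0.4291, -0.0455, 0.295]
orientation: [2.313, 2.123, 0.002]
force: [0.8, 0.7, 0.1]
opening: 0.0439
gripper_force: 10.0
t: 54.37
tool_pos: [0.4749, -0.2314, 0.2932]
orientation: [-2.216, -2.225, -0.0]
force: [-0.2, -0.1, -0.2]
opening: 0.0439
gripper_force: 10.0
t: 55.03
tool_pos: [0.52, -0.4162, 0.2937]
orientation: [-2.114, -2.323, -0.001]
force: [1.1, 0.6, -0.8]
opening: 0.0438
gripper_force: 10.0
t: 55.87
tool_pos: [0.5198, -0.4172, 0.0399]
orientation: [2.114, 2.323, 0.0]
force: [-0.4, -0.1, -0.0]
opening: 0.0437
gripper_force: 10.0
5.384115869665477 [ 0.51982922 -0.41717403  0.03987274]
```

Target TCP z on the well floor is about 0.009.

```bash
python3 -m inch '[0,0,-10,0,40,0,0,-18,0,40,0,0,-24,0,40,0,0,-28,0,40,0,0,-28,0,40,0,0,-28,0,40]'
python3 -m inch '[0,0,-2,0,40,0,0,-3,0,40,0,0,-4,0,40,0,0,-4,0,40]'
```

```text
t: 56.37
tool_pos: [0.5188, -0.4178, 0.0102]
orientation: [-2.116, -2.321, 0.0]
force: [0.1, 0.1, -0.7]
opening: 0.044
gripper_force: 10.0
t: 56.7
tool_pos: [0.5195, -0.4186, 0.0085]
orientation: [2.115, 2.321, -0.0]
force: [-3.4, 2.8, 9.8]
opening: 0.0437
gripper_force: 10.0
```

```bash
python3 -m inch '[0,0,1,0,65,0,0,1,0,65,0,0,1,0,65,0,0,1,0,65,0,0,1,0,65]'
python3 -m inch '[0,0,15,0,65,0,0,40,0,65,0,0,80,0,65,0,0,120,0,65,0,0,160,0,65,0,0,200,0,65,0,0,240,0,65,0,0,270,0,65,0,0,270,0,65,0,0,270,0,65]'
python3 -m inch '[-70,250,0,0,65,-70,250,0,0,65,-70,250,0,0,65,-70,250,0,0,65,-70,250,0,0,65,-70,250,0,0,65,-70,250,0,0,65,-70,250,0,0,65,-70,250,0,0,65]'
python3 -m inch '[-30,200,0,0,65,-30,200,0,0,65,-30,200,0,0,65,-30,200,0,0,65,-30,200,0,0,65,-30,200,0,0,65,-30,200,0,0,65]'
python3 - <<'E'
from h import *
t=read_camera("top");i=t["image"];cv2.imwrite("pics/t9.png",i)
T=cv2.imread("pics/top0.png")[225:240,238:254]
r=cv2.matchTemplate(i,T,cv2.TM_CCOEFF_NORMED);_,mx,_,q=cv2.minMaxLoc(r);k=(q[0]+7.7,q[1]+6.9);p=ray(t,k,.035)
a=np.radians(95.3);o=np.array([.509,-.3087])
def L(p): d=p[:2]-o;return d@[np.cos(a),np.sin(a)],d@[-np.sin(a),np.cos(a)]
print("can",mx,k,p,L(p))
h=cv2.cvtColor(i,cv2.COLOR_BGR2HSV)
def bl(m,z):
    n,l,st,ce=cv2.connectedComponentsWithStats(m.astype(np.uint8));return [(st[k,4],np.round(np.array(L(ray(t,ce[k],z)))*1000,1)) for k in range(1,n) if st[k,4]>5]
w=np.zeros(h.shape[:2],bool);w[230:340,360:460]=1
print("green",bl(w&(h[...,0]>45)&(h[...,0]<85)&(h[...,1]>90),.1)); print("yellow",bl(w&(h[...,0]>18)&(h[...,0]<36)&(h[...,1]>130),.135))
print(robot.read_state()["force"],robot.read_state()["tool_pos"])
# bystanders: change vs start
d=cv2.absdiff(i,cv2.imread("pics/top0.png")).max(2)>60
n,l,st,ce=cv2.connectedComponentsWithStats(d.astype(np.uint8));print([st[k].tolist() for k in range(1,n) if st[k,4]>15])
E
```

```text
t: 57.12
tool_pos: [0.5189, -0.4179, 0.0074]
orientation: [-2.116, -2.322, 0.0]
force: [-0.0, -0.3, 0.8]
opening: 0.0603
gripper_force: 0.0
t: 57.95
tool_pos: [0.5201, -0.4189, 0.2824]
orientation: [2.111, 2.317, -0.0]
force: [0.0, -1.1, 0.3]
opening: 0.0602
gripper_force: 0.0
t: 58.7
tool_pos: [0.4488, -0.1677, 0.277]
orientation: [-2.114, -2.323, 0.001]
force: [-0.2, -0.2, 0.4]
opening: 0.0606
gripper_force: 0.0
t: 59.28
tool_pos: [0.4194, 0.0325, 0.2773]
orientation: [-2.113, -2.325, 0.001]
force: [-0.2, -0.4, 0.4]
opening: 0.0604
gripper_force: 0.0
can 0.6750726699829102 (425.7, 267.9) [ 0.51796518 -0.42626706  0.035     ] (np.float64(-0.11789254031584157), np.float64(0.0019328851045378598))
green [(np.int32(58), array([  3.6, -69.4])), (np.int32(54), array([  4.1, -24.7])), (np.int32(55), array([ 3.5, 20.1])), (np.int32(58), array([ 2.9, 64.1]))]
yellow [(np.int32(33), array([-45.5, 120.6]))]
[-0.08972342  0.36199123 -0.32100062] [0.41952288 0.03138953 0.27723971]
[[234, 227, 12, 13, 58], [379, 244, 24, 7, 55], [382, 259, 23, 6, 58], [418, 260, 14, 14, 162], [196, 264, 14, 23, 144], [170, 267, 10, 11, 92], [187, 267, 8, 17, 80], [402, 266, 4, 5, 16], [217, 269, 8, 22, 118], [203, 269, 81, 187, 2870], [233, 270, 6, 19, 87], [385, 275, 22, 6, 54], [404, 282, 4, 5, 16], [148, 286, 8, 7, 44], [156, 286, 9, 7, 43], [401, 290, 8, 5, 28], [383, 292, 17, 4, 27], [371, 308, 4, 6, 20], [410, 309, 8, 7, 43], [371, 315, 12, 5, 44], [411, 316, 8, 8, 47], [200, 339, 6, 118, 474], [216, 338, 49, 7, 251], [273, 338, 5, 55, 263], [273, 394, 8, 14, 50], [277, 409, 3, 12, 28], [237, 416, 29, 8, 157], [30, 426, 8, 9, 50], [272, 426, 5, 24, 99], [266, 432, 4, 21, 66], [212, 436, 25, 19, 329], [312, 452, 5, 8, 28], [237, 455, 13, 3, 26], [251, 455, 16, 25, 188], [209, 456, 28, 24, 495], [316, 461, 5, 13, 32], [280, 462, 18, 8, 35], [0, 472, 22, 8, 82]]
```

All the checks agree: four panes in their slots, the bar shut and the can in the well. Only the expected regions of the picture changed, apart from the arm itself.

```bash
python3 -c "
from plant import job
print(job.close_job())"
```

```text
the job is handed in; nothing more can be done
None
```

The job is handed in at about 59 s of the 210 s; my last camera check showed all four panes home in the cassette with its bar shut and the can in the well, though `close_job()` gave no verdict and the bar push peaked at about 57 N on the fingertips (the 40 N limit is stated for the arm and gripper body).

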